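# Set washed chopping boards to dry

## Robot

A 6-joint arm with a two-finger parallel gripper is mounted at the origin on the work surface. World frame = base frame: x ahead of the robot, y to its left, z up, the work surface at z = 0. Lengths are in m, angles in degrees, forces in N, time in s.
With the tool pointing down it reaches from about 0.275 to 0.825 m from the base axis. Payload 5.2 kg.
Tool frame: the origin (TCP) lies at the very end of the fingers, on their centre line; the grasp point (between the pads) lies 19 mm behind it (ctrl.pinch_z is the distance from the TCP to the grasp point, in m); z points along the fingers, y is the line along which they close (so a half turn about z gives the same grasp; the last joint's range is limited). The gripper opens to 93 mm and grips with 3 to 60 N. Pads are 15 mm wide; open, the fingers measure 128 mm over their backs; the gripper's body (75 mm by 188 mm) begins 65 mm behind the grasp point.
Start: joints at [-83.984, 14.817, 87.949, -0, 77.235, -11.62], TCP at [0.167, -0.524, 0.219] pointing down, gripper open.
Joint ranges: [-179.93, 179.93], [-52.35, 119.4], [10.71, 147.94], [-69.91, 249.91], [12.55, 155.21], [-178.61, 178.61]. Speed limits (degrees/s): [147.25, 147.25, 180, 180, 180, 180].

## Interface

Orientations are given as a 3x3 rotation matrix whose columns are the frame's x, y, z axes.
In Python, from rig import ctrl gives the robot as it stands.
- The arm moves only by the tool send_rows, never from a script. Its argument "plan" is one flat list of numbers, 7 for each row, row after row: the shift along the world's x, y, z in m, then the turn, a rotation vector about the world's x, y, z in rad, then the finger opening in m, from 0 to 0.093. A call has exactly 8 rows; each row is the pose to reach, as a shift and turn from the pose commanded when the call began; what a row does not reach only later rows make up. A row lasts 1/10 s, in which the tool goes at most 50 mm and 8.59 degrees, less where a joint would pass 70% of its speed; a pose out of reach is approached as far as the arm can. A call with a gripper value outside its range is refused whole. The fingers move at their own pace and stop on an object; "squeeze" is the grip in N (left out, the last holds). Time passes only in rows, so rows that repeat a pose let the fingers close, or fill a call up. It gives the time, the measured TCP pose, the force, the opening and the grip force at its end, in the units of the state.
- ctrl.read_state(): the state, without advancing time (a new reading comes with each control period).
- ctrl.grab_frame(name): name is "side" or "top" or "wrist"; returns a dict with "image" (480x640x3 uint8, blue, green, red), "fx", "fy", "cx", "cy" (pixels), "dist" ([k1, k2, p1, p2, k3] as OpenCV has them; the pictures are not rectified), "R" (3x3) and "t" (3): a world point X has camera coordinates R X + t. Camera axes: x right, y down, z forward; pixel columns grow to the right and rows downward; lengths in m; the calibration is good to about 2 mm. A picture is of the moment at which its call begins. There is no depth.
- ctrl.job_done(): hands the job in; it is judged then, once.
The state is a dict: "t": time; "qpos": joint angles; "joint_velocities": joint speeds; "effort": joint torques, N m; "position": TCP position; "eef_rot": TCP orientation; "force": force on the tool from outside, world axes, zero at the start; "moment": the same for the moment, N m; "opening": finger opening in m; "gripper_force": force on a finger pad.
Only numpy, scipy, OpenCV 4.12 (cv2) and the standard library are available. Lean on these libraries where they do the work, as an engineer would, in place of code of your own. Each camera call takes 0.05 s, during which the arm holds its last target. There are 200 camera calls.

## Task

Lift the aluminium retaining bar off the two forked posts and lay it down on the counter, then clear every bar of soap off the drying stand's tray into the clear caddy. Next take the chopping boards out of the slotted rack and lean them side by side on the stand: lower end on the tray, face flat against the back rail, clearly slanting back (about 10 to 30 degrees from upright). Finally lay the bar back across the forked posts in front of the boards, resting in both forks with both ends sticking out beyond them; leave the other things on the counter alone.

Things in the scene. Friction and masses are not known exactly. Their poses are not given: they have to be found in the camera images.
- stand: Drying stand, fixed to the counter. Origin at counter height; x points from its open front to its back rail, y along its width. Grey drip tray: top 12 mm above the counter, x from -60 to +100 mm, 290 mm wide. Three boards fit side by side between the front posts, at 80 mm spacing (y = -80, 0, +80 mm)
- rail_mid (a point): Middle of the stand's back rail, on its axis, 107 mm above the counter, 70 mm behind the stand's origin: a round steel bar 12 mm thick along the stand's y, on end posts at y = +-138 mm. Boards lean on its front side
- fork_left (a point): Centre of the floor of the left forked post (stand x = -30, y = +130 mm). The steel post is 14 mm wide along y; the fork is open at the top and in line along y, 26 mm wide in x, its floor 55 mm and its prong tops 75 mm above the counter
- fork_right (a point): The same for the right forked post (stand x = -30, y = -130 mm)
- rack: Wooden slotted rack, fixed, 250 (x) x 80 (y) x 52 mm high, origin at counter height under its centre. Three slots across it at x = -75, 0, +75 mm, each 17 mm wide (x), floor 12 mm and cheek tops 52 mm above the counter. The washed boards stand in these slots
- caddy: Clear plastic open-topped caddy, fixed, 260 (x) x 140 (y) x 55 mm high, walls and floor 4 mm; origin at counter height under its centre
- board1: Small chopping board, a plain slab 14 (own x) x 62 (own y) x 155 mm (own z), 0.08 to 0.18 kg; origin at the centre of its lower end, z up along its height. It starts upright in any slot of the rack; the board may be absent
- board1_top (a point): Centre of the upper end of board1
- board2: Small chopping board, a plain slab 14 (own x) x 62 (own y) x 165 mm (own z), 0.08 to 0.18 kg; origin at the centre of its lower end, z up along its height. It starts upright in any slot of the rack; the board may be absent
- board2_top (a point): Centre of the upper end of board2
- board3: Small chopping board, a plain slab 14 (own x) x 62 (own y) x 175 mm (own z), 0.08 to 0.18 kg; origin at the centre of its lower end, z up along its height. It starts upright in any slot of the rack; the board may be absent
- board3_top (a point): Centre of the upper end of board3
- soap1: White bar of soap (rigid), 46 (own x) x 64 (own y) x 28 mm high, 0.1 kg, origin under its centre; starts lying on the drip tray, in the way of the boards; may be absent
- soap2: White bar of soap (rigid), 46 (own x) x 64 (own y) x 28 mm high, 0.1 kg, origin under its centre; starts lying on the drip tray, in the way of the boards; may be absent
- soap3: White bar of soap (rigid), 46 (own x) x 64 (own y) x 28 mm high, 0.1 kg, origin under its centre; starts lying on the drip tray, in the way of the boards; may be absent
- bar: Retaining bar: square aluminium bar 18 x 18 mm, 360 mm long along its own y, 0.16 to 0.26 kg; starts lying across the two forks, above the soap; the counter in front of the stand (400 mm wide, x from 0.41 m to the tray) is bare and has room for it
- bar_center (a point): Centre of the retaining bar
- dish_soap_a: Washing-up liquid bottle, 60 mm wide, 190 mm tall; not part of the job, to be left alone; origin under it
- dish_soap_b: Another such bottle; not part of the job, to be left alone; origin under it
- spray: Glass spray bottle, 68 mm wide, 176 mm tall; not part of the job, to be left alone; origin under it
- mug: White mug, 76 mm wide, 85 mm tall; not part of the job, to be left alone; origin under it
- dish_brush: Brush lying on the counter near the robot; not part of the job, to be left alone; origin under it
- bowl: Blue bowl, 110 mm wide, 45 mm tall; not part of the job, to be left alone; origin under it
- tablet_jar: Glass jar, 70 mm wide, 80 mm tall; not part of the job, to be left alone; origin under it

How it is judged (in metres and radians):
On the way, in this order (a step that is already met when the one before it is completed fails the run):
1. the retaining bar is off the forks and lies low, on the counter (height (world z) of bar_center below 0.032 m and linear speed of bar below 0.05 m/s), for 0.2 s.
2. every soap bar lies in the caddy (x of soap1 in the frame of caddy between -0.125 and 0.125 m and y of soap1 in the frame of caddy between -0.066 and 0.066 m and z of soap1 in the frame of caddy between -0.005 and 0.055 m and linear speed of each of soap1, soap2, soap3 below 0.03 m/s and x of soap2 in the frame of caddy between -0.125 and 0.125 m and y of soap2 in the frame of caddy between -0.066 and 0.066 m and z of soap2 in the frame of caddy between -0.005 and 0.055 m and x of soap3 in the frame of caddy between -0.125 and 0.125 m and y of soap3 in the frame of caddy between -0.066 and 0.066 m and z of soap3 in the frame of caddy between -0.005 and 0.055 m), for 0.2 s.
3. every board leans on the stand against the back rail (x of board1 in the frame of stand between -0.02 and 0.052 m and y of board1 in the frame of stand between -0.115 and 0.115 m and z of board1 in the frame of stand between 0.006 and 0.03 m and x of each of board1_top, board2_top, board3_top in the frame of stand above 0.047 m and angle between board1's own z axis and vertical between 0.15 and 0.6 rad and angle between the y axis of each of board1, board2, board3 and the y axis of stand, either way round below 0.25 rad and linear speed of each of board1, board2, board3 below 0.03 m/s and x of board2 in the frame of stand between -0.02 and 0.052 m and y of board2 in the frame of stand between -0.115 and 0.115 m and z of board2 in the frame of stand between 0.006 and 0.03 m and angle between board2's own z axis and vertical between 0.15 and 0.6 rad and x of board3 in the frame of stand between -0.02 and 0.052 m and y of board3 in the frame of stand between -0.115 and 0.115 m and z of board3 in the frame of stand between 0.006 and 0.03 m and angle between board3's own z axis and vertical between 0.15 and 0.6 rad), for 0.3 s.
4. the retaining bar lies across both forks (x of bar_center in the frame of stand between -0.042 and -0.018 m and y of bar_center in the frame of stand between -0.04 and 0.04 m and z of bar_center in the frame of stand between 0.056 and 0.072 m and angle between the y axis of bar and the y axis of stand, either way round below 0.1 rad and linear speed of bar below 0.03 m/s), for 0.3 s.
At the end, for the whole second after the job is handed in: Every soap bar present is inside the caddy; every board present stands on the tray, leaning back 9 to 34 degrees, square to the rail within 14 degrees, at rest; the bar lies in both forks, its centre within 40 mm of the middle, at rest (all of step 2 and all of step 3 and all of step 4); the robot touches nothing.
It fails at once if a bystander (bottle, spray, mug, brush, bowl or jar) is moved more than 40 mm (distance of any of dish_soap_a, dish_soap_b, spray, mug, dish_brush, bowl, tablet_jar from where it was at the start of the episode above 0.04 m).
Of board1, board2, board3 only 2 to 3 are there at a start; the rules pass over those that are not, and their reading is None.
Of soap1, soap2, soap3 only 2 to 3 are there at a start; the rules pass over those that are not, and their reading is None.
At some moment in a run one of bar, soap2 may be knocked a few centimetres aside while the robot is not near it.
It also fails if it takes over 210 s, if anything falls off the work surface, if the arm or the gripper's body presses on something with over 40 N, if the wrist force passes 120 N, or if a joint passes its speed limit or range.

## Working session

There is one attempt and no reset: what is moved stays moved. The work goes in short steps, Python scripts to look and compute and a tool call to move; the robot and the scene stay as the last step left them, time stands still between calls to the robot, and variables do not carry over. Pictures are saved under pics/ and viewed, at most 14 in all, crops included, and the job is handed in when it is done.

Besides the shell and the picture viewer there is one more tool, called after "Call:" as a command line: name --argument value ..., lists and objects as JSON in quotes. send_rows: Moves the arm, as the interface text tells. Its arguments: {"type":"object","properties":{"plan":{"type":"array","items":{"type":"number"}},"squeeze":{"type":"number"}},"required":["plan"]}

```bash
mkdir -p pics && cat > h.py <<'E'
import numpy as np,cv2,json,sys
from rig import ctrl
def snap(n,f):
    d=ctrl.grab_frame(n); cv2.imwrite('pics/'+f+'.png',d['image'])
    np.savez('pics/'+f+'.npz',**d); return d
def load(f): return np.load('pics/'+f+'.npz')
def K(d): return np.array([[d['fx'],0,d['cx']],[0,d['fy'],d['cy']],[0,0,1.]])
def ray(d,uv):
    p=cv2.undistortPoints(np.array([[uv]],float),K(d),np.array(d['dist'],float))[0,0]
    R=np.array(d['R']);t=np.array(d['t'])
    return -R.T@t, R.T@np.array([p[0],p[1],1])
def atz(d,uv,z):
    c,v=ray(d,uv); return c+v*(z-c[2])/v[2]
def tri(*obs):
    A=np.zeros((3,3));b=np.zeros(3)
    for d,uv in obs:
        c,v=ray(d,uv);v=v/np.linalg.norm(v);P=np.eye(3)-np.outer(v,v);A+=P;b+=P@c
    X=np.linalg.solve(A,b); return X
def proj(d,X):
    R=np.array(d['R']);t=np.array(d['t'])
    return cv2.projectPoints(np.array(X,float).reshape(-1,1,3),cv2.Rodrigues(R)[0],t,K(d),np.array(d['dist'],float))[0].reshape(-1,2)
E
python3 - <<'E'
from h import *
a=snap('top','top0');b=snap('side','side0')
for d in(a,b): print(-np.array(d['R']).T@d['t'],np.array(d['R'])[2],d['fx'],d['dist'])
s=ctrl.read_state();print({k:np.round(v,3).tolist() for k,v in s.items()})
E
```

```text
[ 0.32579018 -0.00959794  1.16252172] [ 0.14428332  0.00337336 -0.98953067] 470.4434828203674 [0.00092201 0.         0.         0.         0.        ]
[ 0.06171464 -1.07127202  0.82801119] [ 0.3154734   0.803187   -0.50533867] 537.709363980811 [0.04477191 0.         0.         0.         0.        ]
{'t': 0.1, 'qpos': [-83.984, 14.854, 88.004, 0.0, 77.234, -11.621], 'joint_velocities': [0.089, -0.06, -0.082, 0.052, 0.016, -0.009], 'effort': [0.002, -43.821, -28.465, 0.072, 0.036, -0.0], 'position': [0.167, -0.524, 0.218], 'eef_rot': [[0.953, 0.303, -0.0], [0.303, -0.953, 0.002], [0.0, -0.002, -1.0]], 'force': [-0.566, 0.243, -0.067], 'moment': [0.045, 0.002, 0.027], 'gripper_force': 0.0, 'opening': 0.093}
```

View pics/top0.png

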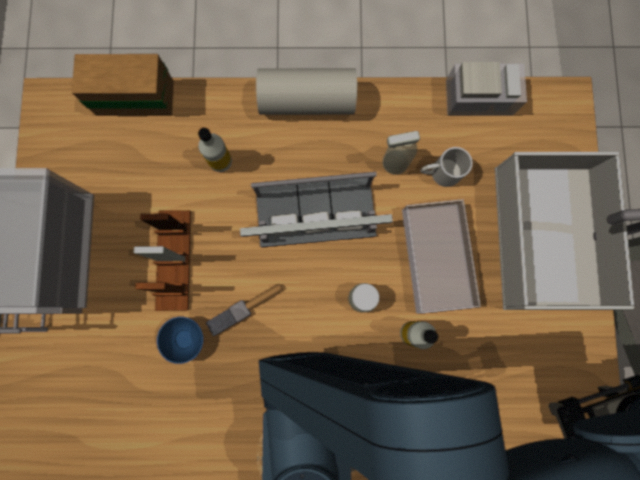

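View pics/side0.png

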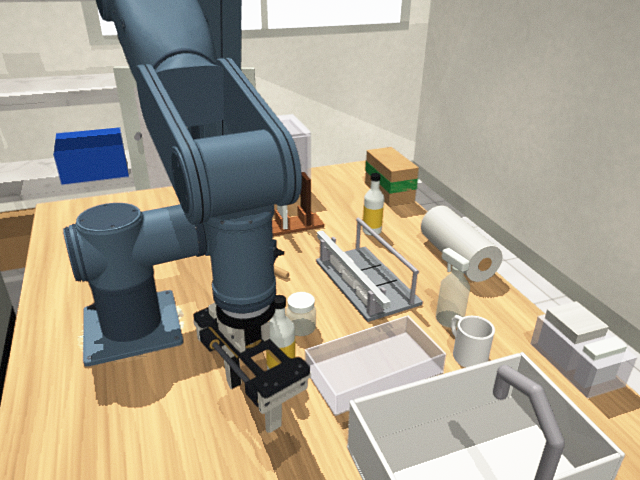

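The top view shows the stand around (318,210), with the bar from (243,232) to (391,219) and three soaps at about (284,220), (315,218) and (348,217). The rack is at (172,258) with three boards in it, and the caddy is at (442,257). The side view shows the stand at (368,275) and the caddy at (375,362); the arm hides part of the rack. Next I'll enlarge both.

```bash
python3 - <<'E'
from h import *
a=cv2.imread('pics/top0.png')
c=cv2.resize(a[165:320,120:320],None,fx=4,fy=4,interpolation=cv2.INTER_CUBIC)[:600]; 
c1=cv2.resize(a[160:260,235:400],None,fx=4.8,fy=4.8,interpolation=cv2.INTER_CUBIC);cv2.imwrite('pics/c_stand.png',c1)
c2=cv2.resize(a[195:320,120:220],None,fx=4.8,fy=4.8,interpolation=cv2.INTER_CUBIC);cv2.imwrite('pics/c_rack.png',c2)
b=cv2.imread('pics/side0.png')
c3=cv2.resize(b[210:325,300:440],None,fx=5,fy=5,interpolation=cv2.INTER_CUBIC);cv2.imwrite('pics/c_sstand.png',c3)
for x in(c1,c2,c3):print(x.shape)
E
```

```text
(480, 792, 3)
(600, 480, 3)
(575, 700, 3)
```

View pics/c_stand.png

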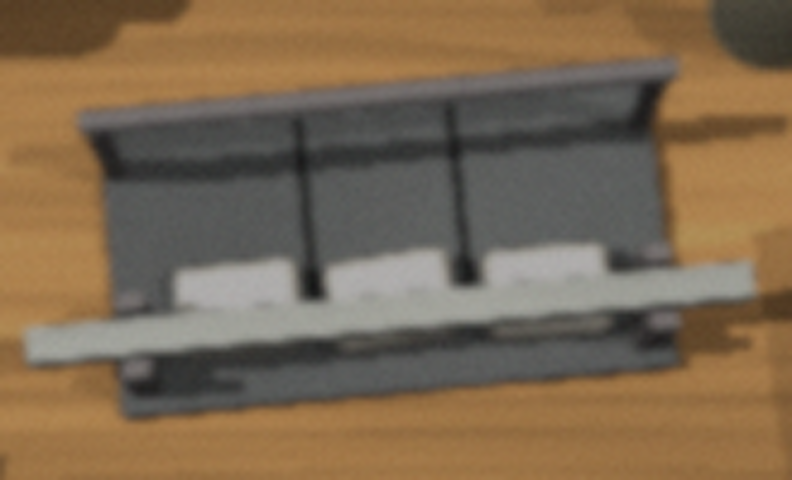

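View pics/c_rack.png

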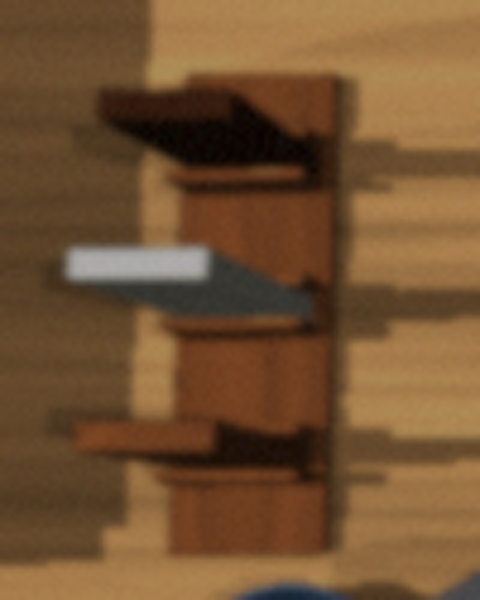

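View pics/c_sstand.png

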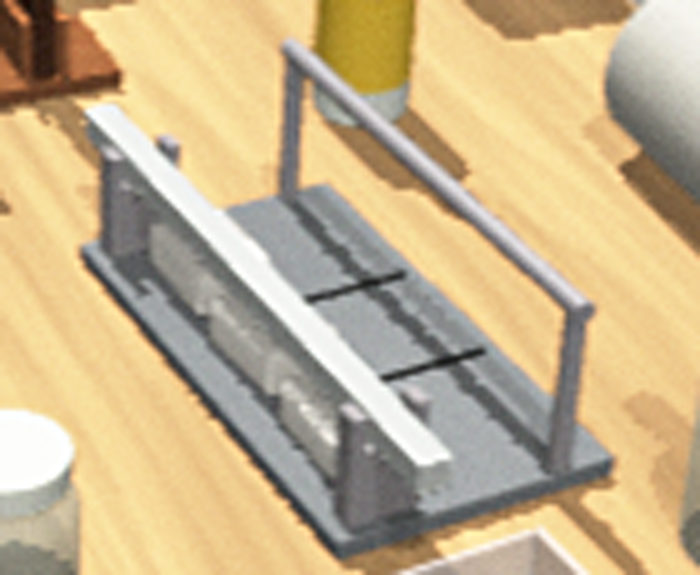

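The stand crop shows the rail ends at (82,121) and (678,68), and the bar's top face ends at (27,347) and (754,280). The rack crop shows three upright boards, with their top faces at about (166,105), (138,265) and (146,439). The side crop shows the same rail and bar ends.

```bash
cat >> h.py <<'E'
def T(u,v): return ((u+.5)/4.8-.5+235,(v+.5)/4.8-.5+160)
def R_(u,v): return ((u+.5)/4.8-.5+120,(v+.5)/4.8-.5+195)
def S(u,v): return ((u+.5)/5-.5+300,(v+.5)/5-.5+210)
E
python3 - <<'E'
from h import *
np.set_printoptions(precision=4,suppress=True)
a=load('top0');b=load('side0')
print('railL',tri((a,T(84,120)),(b,S(290,47))),'railR',tri((a,T(676,68)),(b,S(588,308))))
print('barL front',tri((a,T(28,362)),(b,S(88,113))),'back',tri((a,T(27,332)),(b,S(108,103))))
print('barR front',tri((a,T(756,297)),(b,S(416,467))),'back',tri((a,T(752,263)),(b,S(450,458))))
for n,z,uv in [('railL',.107,(84,120)),('railR',.107,(676,68)),('trayFL',.012,(125,415)),('trayFR',.012,(680,363)),('barL',.073,(27,347)),('barR',.073,(754,280))]:print(n,atz(a,T(*uv),z))
for n,q in [('soapA back',[(175,268),(295,260)]),('soapB back',[(327,262),(447,250)]),('soapC back',[(487,250),(604,243)]),('soapC front',[(492,330),(610,328)]),('soapB front',[(340,347)])]:
    print(n,[atz(a,T(*x),.04) for x in q])
for n,q in [('dark',[(100,93),(232,90)]),('white',[(66,250),(208,247),(212,278),(66,282)]),('brown',[(76,424),(215,424),(216,452),(76,455)])]:
    print(n,[atz(a,R_(*x),.177).round(4) for x in q])
print('rack52 corners',[atz(a,R_(*x),.052).round(4) for x in[(190,73),(337,75),(325,552),(168,552)]])
print('caddy',[atz(a,x,.055).round(4) for x in[(404,206),(464,201),(481,305),(420,311)]])
for n,u in dict(jar=(364,297),soapbot=(420,333),brush1=(213,328),brush2=(280,288),bowl=(180,340),bot2=(218,158),spray=(400,160)).items(): print(n,atz(a,u,.03).round(3))
E
```

```text
railL [0.6232 0.1238 0.1085] railR [ 0.6502 -0.1618  0.1097]
barL front [0.513  0.1537 0.0703] back [0.5262 0.1542 0.0742]
barR front [ 0.5437 -0.2034  0.0732] back [ 0.5613 -0.2021  0.0728]
railL [0.6245 0.1238 0.107 ]
railR [ 0.6501 -0.1618  0.107 ]
trayFL [0.4948 0.112  0.012 ]
trayFR [ 0.5218 -0.1744  0.012 ]
barL [0.5195 0.154  0.073 ]
barR [ 0.5528 -0.2029  0.073 ]
soapA back [array([0.5661, 0.0847, 0.04  ]), array([0.5702, 0.0238, 0.04  ])]
soapB back [array([0.5691, 0.0076, 0.04  ]), array([ 0.5753, -0.0533,  0.04  ])]
soapC back [array([ 0.5753, -0.0736,  0.04  ]), array([ 0.5789, -0.1331,  0.04  ])]
soapC front [array([ 0.534 , -0.0758,  0.04  ]), array([ 0.535 , -0.1354,  0.04  ])]
soapB front [array([0.5253, 0.001 , 0.04  ])]
dark [array([0.5401, 0.353 , 0.177 ]), array([0.5414, 0.2941, 0.177 ])]
white [array([0.4693, 0.3644, 0.177 ]), array([0.4707, 0.3017, 0.177 ]), array([0.4568, 0.2993, 0.177 ]), array([0.4551, 0.3636, 0.177 ])]
brown [array([0.3926, 0.3559, 0.177 ]), array([0.3926, 0.2951, 0.177 ]), array([0.3804, 0.2941, 0.177 ]), array([0.3791, 0.3551, 0.177 ])]
rack52 corners [array([0.5775, 0.3542, 0.052 ]), array([0.5765, 0.2801, 0.052 ]), array([0.3386, 0.2773, 0.052 ]), array([0.3386, 0.354 , 0.052 ])]
caddy [array([ 0.5858, -0.2364,  0.055 ]), array([ 0.5981, -0.3813,  0.055 ]), array([ 0.3493, -0.409 ,  0.055 ]), array([ 0.3354, -0.2663,  0.055 ])]
jar [ 0.369 -0.139  0.03 ]
soapbot [ 0.284 -0.27   0.03 ]
brush1 [0.296 0.22  0.03 ]
brush2 [0.39  0.062 0.03 ]
bowl [0.268 0.298 0.03 ]
bot2 [0.715 0.22  0.03 ]
spray [ 0.709 -0.235  0.03 ]
```

The stand is yawed 5.3° with its origin at about (0.567, −0.0255). The bar centre is at (0.536, −0.0245, 0.064). I'll approach the bar from above.

Call:
send_rows --plan '[0,0,0.05,0,0,0.14,0.06,0.369,0.4995,0.05,0,0,1.355,0.06,0.369,0.4995,0.05,0,0,1.355,0.06,0.369,0.4995,0.05,0,0,1.355,0.06,0.369,0.4995,0.05,0,0,1.355,0.06,0.369,0.4995,0.05,0,0,1.355,0.06,0.369,0.4995,0.05,0,0,1.355,0.06,0.369,0.4995,0.05,0,0,1.355,0.06]' --squeeze 20

```text
t: 0.9
position: [0.3752, -0.2407, 0.2685]
eef_rot: [[0.067, 0.998, -0.0], [0.998, -0.067, 0.0], [0.0, -0.0, -1.0]]
force: [0.4, -0.6, -0.2]
opening: 0.06
gripper_force: 0.0
```

Call:
send_rows --plan '[0.161,0.216,0,0,0,0.16,0.06,0.161,0.216,0,0,0,0.16,0.06,0.161,0.216,0,0,0,0.16,0.06,0.161,0.216,0,0,0,0.16,0.06,0.161,0.216,0,0,0,0.16,0.06,0.161,0.216,0,0,0,0.16,0.06,0.161,0.216,-0.05,0,0,0.16,0.06,0.161,0.216,-0.05,0,0,0.16,0.06]'

```text
t: 1.7
position: [0.5312, -0.0245, 0.2123]
eef_rot: [[-0.089, 0.996, -0.013], [0.996, 0.089, 0.003], [0.004, -0.013, -1.0]]
force: [-0.7, 0.3, -0.5]
opening: 0.0601
gripper_force: 0.0
```

```bash
python3 - <<'E'
from h import *
np.set_printoptions(precision=4,suppress=True)
s=ctrl.read_state();print(s['position'],np.array(s['eef_rot']),s['qpos'])
w=snap('wrist','w1');snap('side','side1')
print(-np.array(w['R']).T@w['t'],np.array(w['R'])[2])
E
```

```text
[ 0.5312 -0.0245  0.2123] [[-0.0888  0.996  -0.013 ]
 [ 0.996   0.0889  0.0033]
 [ 0.0044 -0.0126 -0.9999]] [-14.6641  13.6917  90.3572  -0.0083  76.7178 -19.7589]
[0.5263 0.0431 0.3786] [ 0.0086 -0.2452 -0.9694]
```

View pics/w1.png

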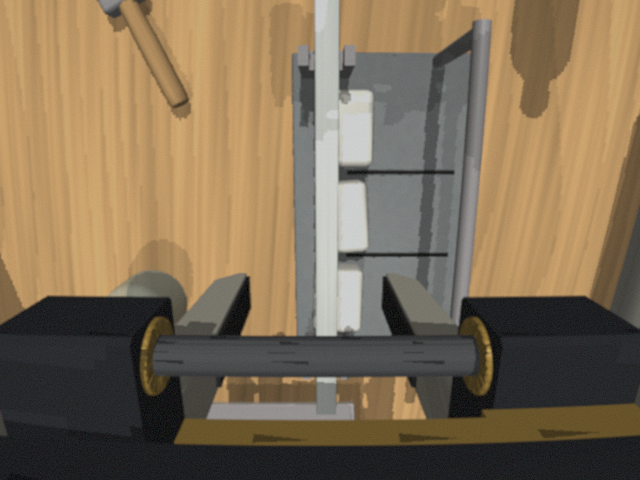

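View pics/side1.png

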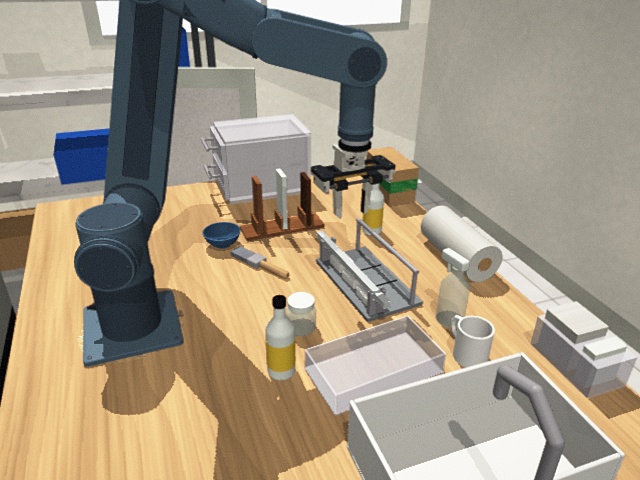

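The wrist view shows the bar as a vertical strip at u≈326, midway between the fingers (247 and 385), with three soaps at about (355,127), (352,215) and (349,297). The side view shows the boards' tops at about (257,180), (281,171) and (306,172). Going down to grasp the bar and lift it.

Call:
send_rows --plan '[0,0,-0.05,0,0,0,0.06,0,0,-0.1,0,0,0,0.06,0,0,-0.14,0,0,0,0.06,0,0,-0.162,0,0,0,0.06,0,0,-0.162,0,0,0,0.06,0,0,-0.162,0,0,0,0.01,0,0,-0.162,0,0,0,0.01,0,0,-0.162,0,0,0,0.01]' --squeeze 30

```text
t: 2.6
position: [0.5373, -0.0272, 0.0589]
eef_rot: [[-0.087, 0.996, 0.004], [0.996, 0.087, -0.001], [-0.001, 0.004, -1.0]]
force: [0.4, 0.1, -0.4]
opening: 0.0406
gripper_force: 0.0
```

Call:
send_rows --plan '[0,0,0,0,0,0,0.01,0,0,0,0,0,0,0.01,0,0,0,0,0,0,0.01,0,0,0,0,0,0,0.01,0,0,0.02,0,0,0,0.01,0,0,0.04,0,0,0,0.01,0,0,0.04,0,0,0,0.01,0,0,0.04,0,0,0,0.01]'

```text
t: 3.4
position: [0.5352, -0.0265, 0.0961]
eef_rot: [[-0.087, 0.996, -0.0], [0.996, 0.087, 0.0], [0.0, -0.0, -1.0]]
force: [-0.2, 0.1, -1.8]
opening: 0.0177
gripper_force: 30.0
```

Call:
send_rows --plan '[-0.04,0,0,0,0,0,0.01,-0.075,-0.003,0,0,0,0,0.01,-0.075,-0.003,0,0,0,0,0.01,-0.075,-0.003,-0.04,0,0,0,0.01,-0.075,-0.003,-0.07,0,0,0,0.01,-0.075,-0.003,-0.085,0,0,0,0.01,-0.075,-0.003,-0.091,0,0,0,0.01,-0.075,-0.003,-0.091,0,0,0,0.01]'

```text
t: 4.2
position: [0.4599, -0.0294, 0.0044]
eef_rot: [[-0.087, 0.996, -0.003], [0.996, 0.087, 0.001], [0.001, -0.002, -1.0]]
force: [-0.3, 0.2, -1.7]
opening: 0.0178
gripper_force: 30.0
```

Call:
send_rows --plan '[0,0,0,0,0,0,0.01,0,0,0,0,0,0,0.035,0,0,0,0,0,0,0.035,0,0,0,0,0,0,0.035,0,0,0,0,0,0,0.035,0,0,0.05,0,0,0,0.08,0,0,0.1,0,0,0,0.08,0,0,0.14,0,0,0,0.08]'

```text
t: 5.0
position: [0.4609, -0.0297, 0.1482]
eef_rot: [[-0.087, 0.996, 0.001], [0.996, 0.087, -0.0], [-0.001, 0.001, -1.0]]
force: [0.2, -1.0, -0.1]
opening: 0.0542
gripper_force: 0.0
```

Call:
send_rows --plan '[0.03,0,0.03,0,0,0,0.08,0.06,0,0.05,0,0,0,0.08,0.088,0.005,0.05,0,0,0,0.08,0.088,0.005,0.05,0,0,0,0.08,0.088,0.005,0.05,0,0,0,0.08,0.088,0.005,0.05,0,0,0,0.08,0.088,0.005,0.05,0,0,0,0.08,0.088,0.005,0.05,0,0,0,0.08]'

```text
t: 5.8
position: [0.5479, -0.0247, 0.1956]
eef_rot: [[-0.087, 0.996, -0.001], [0.996, 0.087, 0.0], [0.0, -0.001, -1.0]]
force: [-0.2, 0.6, 0.2]
opening: 0.0799
gripper_force: 0.0
```

```bash
python3 - <<'E'
from h import *
w=snap('wrist','w2');b=load('side1')
c=w['image'][0:400,130:530]
r=cv2.resize(b['image'][160:245,235:335],None,fx=4,fy=4,interpolation=cv2.INTER_CUBIC)
m=np.zeros((400,800,3),np.uint8);m[:,:400]=c;m[:340,400:]=r;cv2.imwrite('pics/m2.png',m)
E
```

```text
(no output)
```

View pics/m2.png

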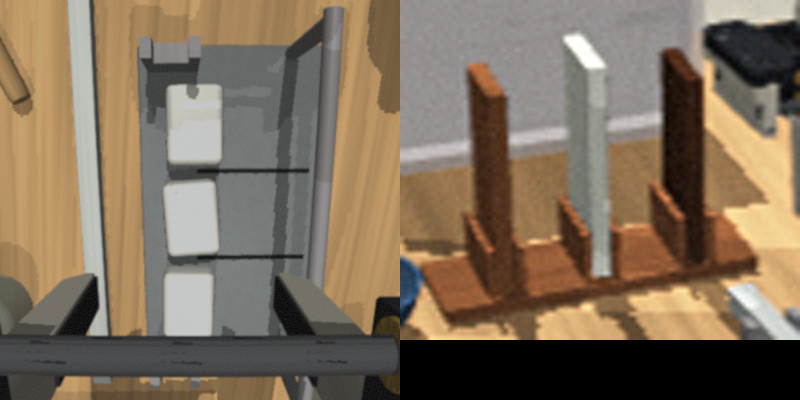

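The bar lies on the counter (left strip, u≈85), the soaps' tops are at (194,124), (191,218) and about (188,303), and the board tops are at (488,80), (586,52) and (683,66) in the right-hand panel.

```bash
python3 - <<'E'
from h import *
np.set_printoptions(precision=4,suppress=True)
w=load('w2');a=load('top0');b=load('side1')
O=np.array([.5673,-.0255]);ex=np.array([.9957,.0924]);ey=np.array([-.0924,.9957])
for n,q in dict(A=[(167,86),(220,84),(222,163),(168,165)],B=[(164,184),(213,179),(219,250),(170,257)],C=[(164,270),(211,268)]).items():
    P=np.array([atz(w,(u+130,v),.039) for u,v in q]); c=P.mean(0)[:2]
    print(n,c,'stand',(c-O)@ex,(c-O)@ey,'size',np.linalg.norm(P[0]-P[1]),'edge dir',np.degrees(np.arctan2(*(P[1]-P[0])[[1,0]])))
r=lambda u,v:((u-400+.5)/4-.5+235,(v+.5)/4-.5+160)
for n,t,s in [('brown',(146,439),(488,80)),('white',(138,265),(586,52)),('dark',(168,105),(683,66))]: print(n,tri((a,R_(*t)),(b,r(*s))))
print('bar on counter',[atz(w,(u+130,v),.018) for u,v in[(78,10),(92,330)]])
print('rail check',[atz(w,(u+130,v),.107) for u,v in[(333,12),(312,290)]])
E
```

```text
A [0.5465 0.0528] stand -0.01350318602185795 0.07989517409750499 size 0.041485601428867355 edge dir 7.103879471737288
B [ 0.5512 -0.023 ] stand -0.015843442051164044 0.004015168721238573 size 0.04057631684294494 edge dir 10.83001276606083
C [ 0.5517 -0.0682] stand -0.019445418018558303 -0.04103879558719295 size 0.04101232819500519 edge dir 7.593597315216552
brown [0.3875 0.325  0.1758]
white [0.4627 0.329  0.1855]
dark [0.5376 0.3264 0.1647]
bar on counter [array([0.4447, 0.1365, 0.018 ]), array([ 0.4652, -0.1464,  0.018 ])]
rail check [array([0.6225, 0.1252, 0.107 ]), array([ 0.638 , -0.0526,  0.107 ])]
```

Call:
send_rows --plan '[0.002,0.001,-0.03,0.011,-0.122,0.08,0.08,0.002,0.001,-0.08,0.011,-0.122,0.08,0.08,0.002,0.001,-0.12,0.011,-0.122,0.08,0.08,0.002,0.001,-0.15,0.011,-0.122,0.08,0.08,0.002,0.001,-0.17,0.011,-0.122,0.08,0.08,0.002,0.001,-0.17,0.011,-0.122,0.08,0.08,0.002,0.001,-0.17,0.011,-0.122,0.08,0.03,0.002,0.001,-0.17,0.011,-0.122,0.08,0.03]' --squeeze 25

```text
t: 6.65
position: [0.5518, -0.024, 0.0272]
eef_rot: [[-0.166, 0.978, 0.124], [0.986, 0.165, 0.015], [-0.006, 0.124, -0.992]]
force: [-0.0, -0.5, -0.0]
opening: 0.0682
gripper_force: 0.0
```

Call:
send_rows --plan '[0,0,0,0,0,0,0.03,0,0,0,0,0,0,0.03,0,0,0,0,0,0,0.03,0,0,0,0,0,0,0.03,0,0,0.02,0,0,0,0.03,0,0,0.05,0,0,0,0.03,0,0,0.09,0,0,0,0.03,0,0,0.13,0,0,0,0.03]'

```text
t: 7.45
position: [0.5495, -0.0234, 0.1562]
eef_rot: [[-0.166, 0.979, 0.119], [0.986, 0.165, 0.016], [-0.004, 0.12, -0.993]]
force: [0.6, -0.3, -1.0]
opening: 0.0465
gripper_force: 24.6
```

Call:
send_rows --plan '[-0.008,-0.291,0,-0.011,0.122,-0.05,0.03,-0.008,-0.291,0,-0.011,0.122,-0.05,0.03,-0.008,-0.291,0,-0.011,0.122,-0.05,0.03,-0.008,-0.291,0,-0.011,0.122,-0.05,0.03,-0.008,-0.291,0,-0.011,0.122,-0.05,0.03,-0.008,-0.291,0,-0.011,0.122,-0.05,0.03,-0.008,-0.291,0,-0.011,0.122,-0.05,0.03,-0.008,-0.291,0,-0.011,0.122,-0.05,0.03]'

```text
t: 8.25
position: [0.5418, -0.3152, 0.1547]
eef_rot: [[-0.114, 0.993, -0.002], [0.993, 0.114, 0.003], [0.004, -0.001, -1.0]]
force: [-0.3, 0.2, -1.3]
opening: 0.0464
gripper_force: 24.6
```

Call:
send_rows --plan '[0,0,0,0,0,0,0.03,0,0,-0.04,0,0,0,0.03,0,0,-0.08,0,0,0,0.03,0,0,-0.11,0,0,0,0.03,0,0,-0.132,0,0,0,0.03,0,0,-0.132,0,0,0,0.03,0,0,-0.132,0,0,0,0.03,0,0,-0.132,0,0,0,0.03]'

```text
t: 9.05
position: [0.5438, -0.3145, 0.0254]
eef_rot: [[-0.118, 0.993, 0.002], [0.993, 0.118, 0.0], [0.0, 0.002, -1.0]]
force: [1.1, -0.1, -0.7]
opening: 0.046
gripper_force: 24.8
```

Call:
send_rows --plan '[0,0,0,0,0,0,0.056,0,0,0,0,0,0,0.056,0,0,0,0,0,0,0.056,0,0,0.04,0,0,0,0.056,0,0,0.09,0,0,0,0.056,0,0,0.135,0,0,0,0.08,0,0.05,0.135,0,0,0,0.08,0,0.1,0.135,0,0,0,0.08]'

```text
t: 9.85
position: [0.5435, -0.2156, 0.1611]
eef_rot: [[-0.113, 0.994, 0.004], [0.994, 0.113, -0.001], [-0.001, 0.004, -1.0]]
force: [1.2, 0.1, -0.2]
opening: 0.0755
gripper_force: 0.0
```

Call:
send_rows --plan '[0.005,0.05,0,0.011,-0.122,-0.02,0.08,0.011,0.1,0,0.011,-0.122,-0.02,0.08,0.011,0.112,0,0.011,-0.122,-0.02,0.08,0.011,0.112,0,0.011,-0.122,-0.02,0.08,0.011,0.112,0,0.011,-0.122,-0.02,0.08,0.011,0.112,0,0.011,-0.122,-0.02,0.08,0.011,0.112,0,0.011,-0.122,-0.02,0.08,0.011,0.112,0,0.011,-0.122,-0.02,0.08]'

```text
t: 10.65
position: [0.5537, -0.1039, 0.1584]
eef_rot: [[-0.095, 0.988, 0.121], [0.995, 0.095, 0.011], [-0.0, 0.122, -0.993]]
force: [0.3, 0.7, 0.1]
opening: 0.0801
gripper_force: 0.0
```

Call:
send_rows --plan '[0,0,-0.04,0,0,0,0.08,0,0,-0.09,0,0,0,0.08,0,0,-0.133,0,0,0,0.08,0,0,-0.133,0,0,0,0.08,0,0,-0.133,0,0,0,0.03,0,0,-0.133,0,0,0,0.03,0,0,-0.133,0,0,0,0.03,0,0,-0.133,0,0,0,0.03]'

```text
t: 11.45
position: [0.555, -0.1032, 0.0278]
eef_rot: [[-0.097, 0.987, 0.125], [0.995, 0.096, 0.01], [-0.002, 0.126, -0.992]]
force: [-0.3, -0.1, 0.3]
opening: 0.0523
gripper_force: 0.0
```

Call:
send_rows --plan '[0,0,0,0,0,0,0.03,0,0,0,0,0,0,0.03,0,0,0.03,0,0,0,0.03,0,0,0.08,0,0,0,0.03,0,0,0.13,0,0,0,0.03,0,0,0.13,0,0,0,0.03,0,0,0.13,0,0,0,0.03,0,0,0.13,0,0,0,0.03]'

```text
t: 12.25
position: [0.5524, -0.1021, 0.1543]
eef_rot: [[-0.097, 0.988, 0.119], [0.995, 0.096, 0.013], [0.001, 0.12, -0.993]]
force: [0.6, -0.3, -0.2]
opening: 0.0466
gripper_force: 24.6
```

Call:
send_rows --plan '[-0.081,-0.22,0,-0.011,0.122,0.02,0.03,-0.081,-0.22,0,-0.011,0.122,0.02,0.03,-0.081,-0.22,0,-0.011,0.122,0.02,0.03,-0.081,-0.22,0,-0.011,0.122,0.02,0.03,-0.081,-0.22,0,-0.011,0.122,0.02,0.03,-0.081,-0.22,0,-0.011,0.122,0.02,0.03,-0.081,-0.22,0,-0.011,0.122,0.02,0.03,-0.081,-0.22,0,-0.011,0.122,0.02,0.03]'

```text
t: 13.05
position: [0.4723, -0.3211, 0.1542]
eef_rot: [[-0.117, 0.993, -0.002], [0.993, 0.117, 0.004], [0.005, -0.002, -1.0]]
force: [1.2, 0.1, -0.7]
opening: 0.0467
gripper_force: 24.6
```

Call:
send_rows --plan '[0,0,0,0,0,0,0.03,0,0,-0.04,0,0,0,0.03,0,0,-0.08,0,0,0,0.03,0,0,-0.11,0,0,0,0.03,0,0,-0.13,0,0,0,0.03,0,0,-0.13,0,0,0,0.03,0,0,-0.13,0,0,0,0.03,0,0,-0.13,0,0,0,0.03]'

```text
t: 13.85
position: [0.4737, -0.3229, 0.0272]
eef_rot: [[-0.118, 0.993, 0.002], [0.993, 0.118, 0.0], [-0.0, 0.002, -1.0]]
force: [-1.1, 0.2, -1.1]
opening: 0.0459
gripper_force: 24.7
```

Call:
send_rows --plan '[0,0,0,0,0,0,0.053,0,0,0,0,0,0,0.053,0,0,0,0,0,0,0.053,0,0,0.04,0,0,0,0.053,0,0,0.09,0,0,0,0.053,0,0,0.135,0,0,0,0.08,0.02,0.04,0.135,0,0,0,0.08,0.03,0.08,0.135,0,0,0,0.08]'

```text
t: 14.65
position: [0.5044, -0.2437, 0.1632]
eef_rot: [[-0.114, 0.994, 0.005], [0.994, 0.114, -0.001], [-0.002, 0.005, -1.0]]
force: [-0.2, 0.2, -0.8]
opening: 0.0723
gripper_force: 0.0
```

Call:
send_rows --plan '[0.042,0.296,-0.004,0.011,-0.122,-0.02,0.08,0.042,0.296,-0.004,0.011,-0.122,-0.02,0.08,0.042,0.296,-0.004,0.011,-0.122,-0.02,0.08,0.042,0.296,-0.004,0.011,-0.122,-0.02,0.08,0.042,0.296,-0.004,0.011,-0.122,-0.02,0.08,0.042,0.296,-0.004,0.011,-0.122,-0.02,0.08,0.042,0.296,-0.004,0.011,-0.122,-0.02,0.08,0.042,0.296,-0.004,0.011,-0.122,-0.02,0.08]'

```text
t: 15.45
position: [0.5445, 0.0546, 0.1569]
eef_rot: [[-0.1, 0.987, 0.122], [0.995, 0.1, 0.012], [-0.001, 0.122, -0.992]]
force: [0.8, 0.3, 0.0]
opening: 0.0796
gripper_force: 0.0
```

```bash
python3 - <<'E'
from h import *
w=snap('wrist','w3');b=snap('side','side2')
m=np.zeros((480,800,3),np.uint8);m[:,:420]=w['image'][:,120:540]
r=cv2.resize(b['image'][230:420,270:460],(380,380),interpolation=cv2.INTER_CUBIC);m[:380,420:]=r;cv2.imwrite('pics/m3.png',m)
E
```

View pics/m3.png

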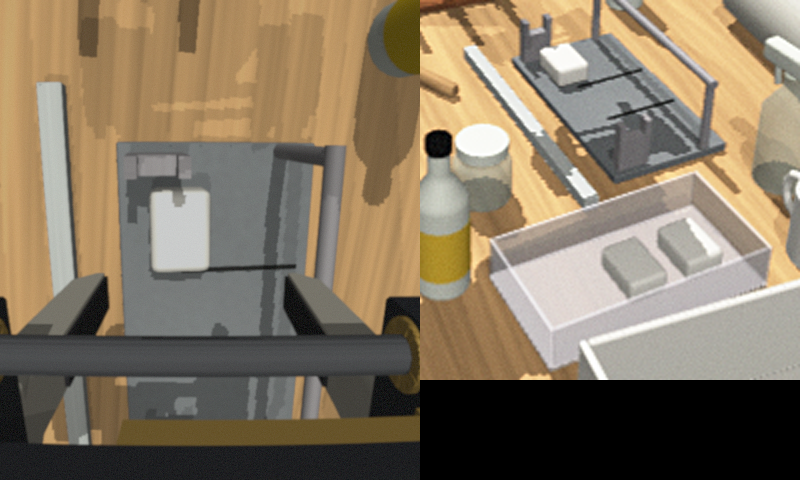

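Two soaps are in the caddy (right-hand panel), and the bar lies on the counter. The third soap is at (180,230) in the left panel.

```bash
python3 - <<'E'
from h import *
np.set_printoptions(precision=4,suppress=True)
w=load('w3')
print([atz(w,(u+120,v),.039) for u,v in[(151,190),(208,189),(208,271),(152,271),(180,230)]])
print(proj(w,[ctrl.read_state()['position']]))
print('bar',[atz(w,(u+120,v),.018) for u,v in[(50,84),(71,275)]])
s=load('side2');u,v=(438-420)/2+270,(132)/2+230
print('bottle top',atz(s,(u,v),.19),'base',atz(s,((445-420)/2+270,290/2+230),.0))
E
```

```text
[array([0.5221, 0.0834, 0.039 ]), array([0.5635, 0.0876, 0.039 ]), array([0.5704, 0.0244, 0.039 ]), array([0.5274, 0.0219, 0.039 ]), array([0.5458, 0.0553, 0.039 ])]
[[318.1347 295.5933]]
bar [array([0.4449, 0.1509, 0.018 ]), array([0.4638, 0.0072, 0.018 ])]
bottle top [ 0.2865 -0.2491  0.19  ] base [ 0.2827 -0.2697  0.    ]
```

Call:
send_rows --plan '[0.001,0,-0.04,0,0,0,0.08,0.001,0,-0.09,0,0,0,0.08,0.001,0,-0.132,0,0,0,0.08,0.001,0,-0.132,0,0,0,0.08,0.001,0,-0.132,0,0,0,0.03,0.001,0,-0.132,0,0,0,0.03,0.001,0,-0.132,0,0,0,0.03,0.001,0,-0.132,0,0,0,0.03]'

```text
t: 16.35
position: [0.5468, 0.0531, 0.0265]
eef_rot: [[-0.097, 0.987, 0.125], [0.995, 0.096, 0.011], [-0.001, 0.125, -0.992]]
force: [-0.6, 0.3, -0.8]
opening: 0.053
gripper_force: 0.0
```

Call:
send_rows --plan '[0,0,0,0,0,0,0.03,0,0,0,0,0,0,0.03,0,0,0.03,0,0,0,0.03,0,0,0.08,0,0,0,0.03,0,0,0.13,0,0,0,0.03,0,0,0.13,0,0,0,0.03,0,0,0.13,0,0,0,0.03,0,0,0.13,0,0,0,0.03]'

```text
t: 17.15
position: [0.5443, 0.0536, 0.1533]
eef_rot: [[-0.097, 0.988, 0.119], [0.995, 0.096, 0.012], [0.0, 0.12, -0.993]]
force: [0.2, -0.6, -1.3]
opening: 0.0467
gripper_force: 24.6
```

Call:
send_rows --plan '[-0.12,-0.33,0.02,-0.011,0.122,0.02,0.03,-0.12,-0.33,0.02,-0.011,0.122,0.02,0.03,-0.12,-0.33,0.02,-0.011,0.122,0.02,0.03,-0.12,-0.33,0.02,-0.011,0.122,0.02,0.03,-0.12,-0.33,0.02,-0.011,0.122,0.02,0.03,-0.12,-0.33,0.02,-0.011,0.122,0.02,0.03,-0.12,-0.33,0.02,-0.011,0.122,0.02,0.03,-0.12,-0.33,0.02,-0.011,0.122,0.02,0.03]'

```text
t: 17.95
position: [0.423, -0.2816, 0.1729]
eef_rot: [[-0.111, 0.994, -0.003], [0.994, 0.111, 0.002], [0.002, -0.003, -1.0]]
force: [-0.4, 0.0, -0.9]
opening: 0.0464
gripper_force: 24.6
```

Call:
send_rows --plan '[-0.025,-0.068,-0.01,0,0,0,0.03,-0.025,-0.068,-0.02,0,0,0,0.03,-0.025,-0.068,-0.02,0,0,0,0.03,-0.025,-0.068,-0.05,0,0,0,0.03,-0.025,-0.068,-0.09,0,0,0,0.03,-0.025,-0.068,-0.13,0,0,0,0.03,-0.025,-0.068,-0.15,0,0,0,0.03,-0.025,-0.068,-0.15,0,0,0,0.03]'

```text
t: 18.75
position: [0.3991, -0.3404, 0.0211]
eef_rot: [[-0.118, 0.993, -0.005], [0.993, 0.118, 0.009], [0.01, -0.004, -1.0]]
force: [-0.2, 0.6, -0.6]
opening: 0.046
gripper_force: 24.8
```

Call:
send_rows --plan '[0,0,0,0,0,0,0.053,0,0,0,0,0,0,0.053,0,0,0,0,0,0,0.053,0,0,0.04,0,0,0,0.053,0,0,0.09,0,0,0,0.053,0,0,0.14,0,0,0,0.05,0.02,0.03,0.18,0,0,0,0.05,0.04,0.07,0.2,0,0,0,0.05]'

```text
t: 19.55
position: [0.4409, -0.2787, 0.2287]
eef_rot: [[-0.113, 0.994, 0.006], [0.994, 0.113, -0.004], [-0.005, 0.005, -1.0]]
force: [1.0, 0.5, 0.4]
opening: 0.05
gripper_force: 0.0
```

Call:
send_rows --plan '[0.098,0.595,0.04,0,0,-0.118,0.05,0.098,0.595,0.04,0,0,-0.118,0.05,0.098,0.595,0.04,0,0,-0.118,0.05,0.098,0.595,0.04,0,0,-0.118,0.05,0.098,0.595,0.04,0,0,-0.118,0.05,0.098,0.595,0.04,0,0,-0.118,0.05,0.098,0.595,0.04,0,0,-0.118,0.05,0.098,0.595,0.04,0,0,-0.118,0.05]'

```text
t: 20.35
position: [0.5045, 0.1193, 0.2517]
eef_rot: [[0.001, 1.0, 0.003], [1.0, -0.001, 0.002], [0.002, 0.003, -1.0]]
force: [2.2, -0.2, 0.2]
opening: 0.0499
gripper_force: 0.0
```

```bash
python3 - <<'E'
from h import *
np.set_printoptions(precision=4,suppress=True)
s=ctrl.read_state();print(s['position'],np.array(s['eef_rot']),s['qpos'])
E
```

```text
[0.5045 0.1193 0.2517] [[ 0.0012  1.      0.0029]
 [ 1.     -0.0012  0.0019]
 [ 0.0019  0.0029 -1.    ]] [ 0.8911 10.2299 89.1847  0.1081 80.4202  0.9397]
```

Call:
send_rows --plan '[0.033,0.207,0.018,0,0,0,0.05,0.033,0.207,0.018,0,0,0,0.05,0.033,0.207,0.018,0,0,0,0.05,0.033,0.207,0.018,0,0,0,0.05,0.033,0.207,0.018,0,0,0,0.05,0.033,0.207,0.018,0,0,0,0.05,0.033,0.207,0.018,0,0,0,0.05,0.033,0.207,0.018,0,0,0,0.05]'

```text
t: 21.15
position: [0.5374, 0.3224, 0.2684]
eef_rot: [[0.003, 1.0, 0.0], [1.0, -0.003, 0.001], [0.001, 0.0, -1.0]]
force: [0.4, -0.2, 0.7]
opening: 0.05
gripper_force: 0.0
```

```bash
python3 - <<'E'
from h import *
np.set_printoptions(precision=4,suppress=True)
print(ctrl.read_state()['position'])
w=snap('wrist','w4');a=snap('top','top4');
m=np.zeros((480,800,3),np.uint8);m[:,:440]=w['image'][:,100:540]
r=cv2.resize(a['image'][195:320,395:490],(360,474),interpolation=cv2.INTER_CUBIC);m[:474,440:]=r;cv2.imwrite('pics/m4.png',m)
E
```

```text
[0.5374 0.3224 0.2684]
```

View pics/m4.png

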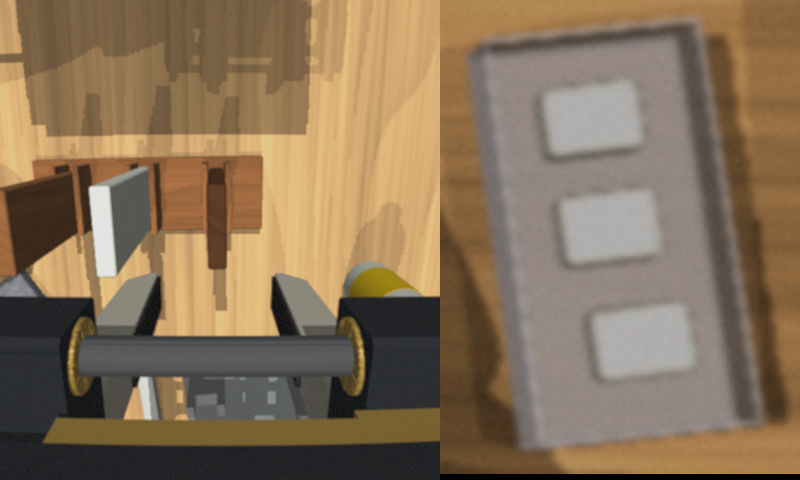

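All three soaps lie in the caddy. The dark board's top face spans u 207–226 and v 168–268, and the white board's top spans (90–117, 187–275).

```bash
python3 - <<'E'
from h import *
np.set_printoptions(precision=4,suppress=True)
w=load('w4')
print('dark',[atz(w,(u+100,v),.166) for u,v in[(208,168),(224,168),(226,268),(207,268)]])
print('white',[atz(w,(u+100,v),.187) for u,v in[(90,187),(110,186),(117,274),(97,275)]])
c,v=ray(w,(317,219));print(c)
E
```

```text
dark [array([0.531, 0.37 , 0.166]), array([0.5419, 0.37  , 0.166 ]), array([0.5435, 0.2983, 0.166 ]), array([0.5298, 0.2984, 0.166 ])]
white [array([0.456 , 0.3601, 0.187 ]), array([0.469 , 0.3606, 0.187 ]), array([0.4696, 0.3014, 0.187 ]), array([0.4559, 0.3006, 0.187 ])]
[0.5366 0.3906 0.4345]
```

Call:
send_rows --plan '[-0.001,0.003,-0.04,0,0,0,0.05,-0.001,0.003,-0.09,0,0,0,0.05,-0.001,0.003,-0.12,0,0,0,0.05,-0.001,0.003,-0.138,0,0,0,0.05,-0.001,0.003,-0.138,0,0,0,0.05,-0.001,0.003,-0.138,0,0,0,0.0,-0.001,0.003,-0.138,0,0,0,0.0,-0.001,0.003,-0.138,0,0,0,0.0]' --squeeze 35

```text
t: 22.05
position: [0.5375, 0.3273, 0.1319]
eef_rot: [[0.001, 1.0, 0.003], [1.0, -0.001, 0.003], [0.003, 0.003, -1.0]]
force: [1.2, 0.7, -0.4]
opening: 0.0304
gripper_force: 0.0
```

Call:
send_rows --plan '[0,0,0,0,0,0,0.0,0,0,0,0,0,0,0.0,0,0,0,0,0,0,0.0,0,0,0,0,0,0,0.0,0,0,0.01,0,0,0,0.0,0,0,0.03,0,0,0,0.0,0,0,0.06,0,0,0,0.0,0,0,0.1,0,0,0,0.0]'

```text
t: 22.85
position: [0.5351, 0.3266, 0.2293]
eef_rot: [[0.001, 1.0, -0.005], [1.0, -0.001, 0.0], [0.0, -0.005, -1.0]]
force: [0.5, 0.1, -1.1]
opening: 0.0134
gripper_force: 35.0
```

Call:
send_rows --plan '[0,0,0.028,0,0,0.0925,0.0,0.1,-0.426,0.028,0,0,0.0925,0.0,0.1,-0.426,0.028,0,0,0.0925,0.0,0.1,-0.426,0.028,0,0,0.0925,0.0,0.1,-0.426,0.028,0,0,0.0925,0.0,0.1,-0.426,0.028,0,0,0.0925,0.0,0.1,-0.426,0.028,0,0,0.0925,0.0,0.1,-0.426,0.028,0,0,0.0925,0.0]'

```text
t: 23.65
position: [0.6162, -0.0154, 0.2584]
eef_rot: [[-0.091, 0.996, -0.001], [0.996, 0.091, 0.002], [0.002, -0.0, -1.0]]
force: [0.3, -0.4, -1.1]
opening: 0.014
gripper_force: 35.0
```

Call:
send_rows --plan '[0,0,0,-0.0258,0.278,0,0.0,0,0,0,-0.0258,0.278,0,0.0,0,0,0,-0.0258,0.278,0,0.0,0,0,0,-0.0258,0.278,0,0.0,0,0,0,-0.0258,0.278,0,0.0,0,0,0,-0.0258,0.278,0,0.0,0,0,0,-0.0258,0.278,0,0.0,0,0,0,-0.0258,0.278,0,0.0]'

```text
t: 24.45
position: [0.6161, -0.0134, 0.2596]
eef_rot: [[-0.091, 0.958, -0.272], [0.996, 0.088, -0.024], [0.001, -0.273, -0.962]]
force: [0.5, 0.7, -1.4]
opening: 0.0137
gripper_force: 35.0
```

Call:
send_rows --plan '[0.0205,-0.04,0,0,0,0,0.0,0.0205,-0.086,0,0,0,0,0.0,0.0205,-0.086,0,0,0,0,0.0,0.0205,-0.086,-0.04,0,0,0,0.0,0.0205,-0.086,-0.08,0,0,0,0.0,0.0205,-0.086,-0.12,0,0,0,0.0,0.0205,-0.086,-0.12,0,0,0,0.0,0.0205,-0.086,-0.12,0,0,0,0.0]'

```text
t: 25.25
position: [0.6367, -0.0992, 0.1387]
eef_rot: [[-0.091, 0.957, -0.275], [0.996, 0.088, -0.023], [0.002, -0.276, -0.961]]
force: [-0.1, 0.1, -0.1]
opening: 0.0135
gripper_force: 35.0
```

Call:
send_rows --plan '[0,0,0,0,0,0,0.0,0,0,-0.002,0,0,0,0.0,0,0,-0.004,0,0,0,0.0,0,0,-0.006,0,0,0,0.0,0,0,-0.007,0,0,0,0.0,0,0,-0.007,0,0,0,0.0,0,0,-0.007,0,0,0,0.0,0,0,-0.007,0,0,0,0.0]'

```text
t: 26.05
position: [0.6369, -0.0996, 0.131]
eef_rot: [[-0.091, 0.957, -0.275], [0.996, 0.088, -0.024], [0.001, -0.276, -0.961]]
force: [0.5, 0.7, -0.7]
opening: 0.0139
gripper_force: 35.0
```

```bash
python3 - <<'E'
from h import *
w=snap('side','side5')
r=cv2.resize(w['image'][170:325,310:450],None,fx=3.8,fy=3.8,interpolation=cv2.INTER_CUBIC);print(r.shape);cv2.imwrite('pics/m5.png',r)
E
```

```text
(589, 532, 3)
```

View pics/m5.png

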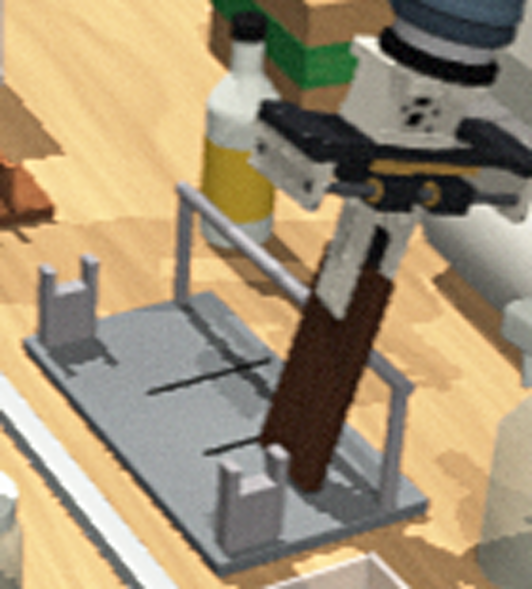

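The board is held leaning just in front of the rail, with its lower end close to the tray at about (295,475). Lowering it to contact.

Call:
send_rows --plan '[0,0,-0.001,0,0,0,0.0,0,0,-0.002,0,0,0,0.0,0,0,-0.002,0,0,0,0.0,0,0,-0.002,0,0,0,0.0,0,0,-0.002,0,0,0,0.0,0,0,-0.002,0,0,0,0.0,0,0,-0.002,0,0,0,0.0,0,0,-0.002,0,0,0,0.0]'

```text
t: 26.9
position: [0.6369, -0.0996, 0.129]
eef_rot: [[-0.091, 0.957, -0.275], [0.996, 0.088, -0.024], [0.001, -0.276, -0.961]]
force: [0.1, -0.5, -1.4]
opening: 0.014
gripper_force: 35.0
```

Call:
send_rows --plan '[0,0,-0.001,0,0,0,0.0,0,0,-0.001,0,0,0,0.0,0,0,-0.001,0,0,0,0.0,0,0,-0.001,0,0,0,0.0,0,0,-0.001,0,0,0,0.0,0,0,-0.001,0,0,0,0.0,0,0,-0.001,0,0,0,0.0,0,0,-0.001,0,0,0,0.0]'

```text
t: 27.7
position: [0.637, -0.0996, 0.1281]
eef_rot: [[-0.091, 0.957, -0.274], [0.996, 0.088, -0.024], [0.001, -0.275, -0.961]]
force: [0.7, 0.3, 0.3]
opening: 0.0138
gripper_force: 35.0
```

Call:
send_rows --plan '[0,0,0,0,0,0,0.03,0,0,0,0,0,0,0.03,0,0,0,0,0,0,0.03,0,0,0,0,0,0,0.03,0.0055,0.0005,0.019,0,0,0,0.03,0.011,0.001,0.038,0,0,0,0.03,0.022,0.002,0.077,0,0,0,0.03,0.0275,0.0024,0.096,0,0,0,0.03]'

```text
t: 28.5
position: [0.6656, -0.0973, 0.2273]
eef_rot: [[-0.091, 0.958, -0.271], [0.996, 0.087, -0.025], [0.0, -0.272, -0.962]]
force: [0.9, -0.2, 0.5]
opening: 0.03
gripper_force: 0.0
```

Call:
send_rows --plan '[0,0.05,0.04,0.0258,-0.278,0,0.05,-0.02,0.1,0.06,0.0258,-0.278,0,0.05,-0.07,0.14,0.06,0.0258,-0.278,0,0.05,-0.1,0.18,0.06,0.0258,-0.278,0,0.05,-0.14,0.22,0.06,0.0258,-0.278,0,0.05,-0.17,0.26,0.06,0.0258,-0.278,0,0.05,-0.2,0.3,0.06,0.0258,-0.278,0,0.05,-0.2,0.34,0.06,0.0258,-0.278,0,0.05]'

```text
t: 29.3
position: [0.469, 0.2222, 0.2848]
eef_rot: [[-0.091, 0.996, 0.0], [0.996, 0.091, 0.002], [0.002, 0.001, -1.0]]
force: [1.2, -0.7, 0.6]
opening: 0.0501
gripper_force: 0.0
```

```bash
python3 - <<'E'
from h import *
w=snap('side','side6')
r=cv2.resize(w['image'][170:325,235:450],None,fx=3.7,fy=3.7,interpolation=cv2.INTER_CUBIC);print(r.shape);cv2.imwrite('pics/m6.png',r)
E
```

```text
(574, 796, 3)
```

View pics/m6.png

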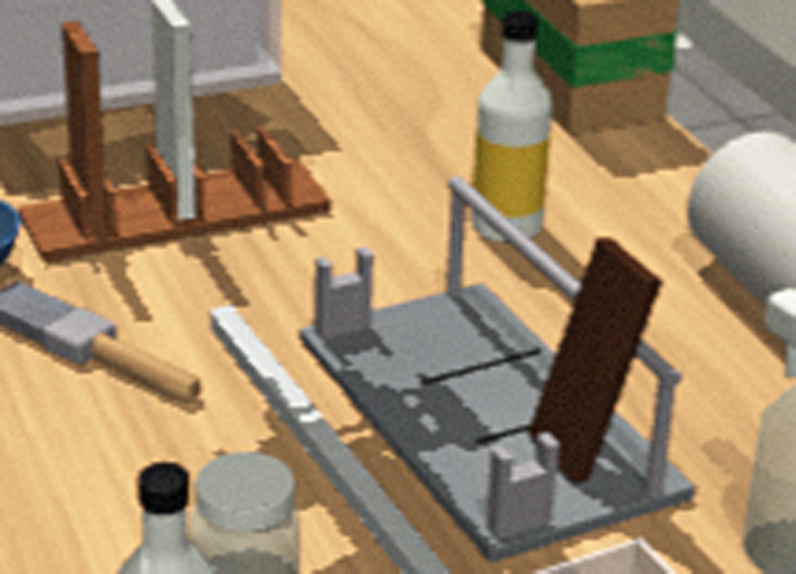

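The dark board leans against the rail and stands freely. Next is the white board in the middle slot.

Call:
send_rows --plan '[-0.006,0.105,-0.01,0,0,-0.091,0.05,-0.006,0.105,-0.01,0,0,-0.091,0.05,-0.006,0.105,-0.01,0,0,-0.091,0.05,-0.006,0.105,-0.01,0,0,-0.091,0.05,-0.006,0.105,-0.01,0,0,-0.091,0.05,-0.006,0.105,-0.01,0,0,-0.091,0.05,-0.006,0.105,-0.01,0,0,-0.091,0.05,-0.006,0.105,-0.01,0,0,-0.091,0.05]'

```text
t: 30.15
position: [0.4659, 0.3254, 0.2743]
eef_rot: [[0.001, 1.0, 0.001], [1.0, -0.001, 0.002], [0.002, 0.001, -1.0]]
force: [-0.1, -0.9, -0.5]
opening: 0.0506
gripper_force: 0.0
```

Target (0.463, 0.330, 0.152).

Call:
send_rows --plan '[-0.003,0.004,-0.04,0,0,0,0.05,-0.003,0.004,-0.08,0,0,0,0.05,-0.003,0.004,-0.11,0,0,0,0.05,-0.003,0.004,-0.123,0,0,0,0.05,-0.003,0.004,-0.123,0,0,0,0.05,-0.003,0.004,-0.123,0,0,0,0.0,-0.003,0.004,-0.123,0,0,0,0.0,-0.003,0.004,-0.123,0,0,0,0.0]'

```text
t: 30.95
position: [0.4635, 0.3309, 0.1528]
eef_rot: [[-0.0, 1.0, 0.003], [1.0, 0.0, 0.003], [0.003, 0.003, -1.0]]
force: [0.2, 1.0, 0.4]
opening: 0.0305
gripper_force: 0.0
```

Call:
send_rows --plan '[0,0,0,0,0,0,0.0,0,0,0,0,0,0,0.0,0,0,0,0,0,0,0.0,0,0,0,0,0,0,0.0,0,0,0.01,0,0,0,0.0,0,0,0.03,0,0,0,0.0,0,0,0.07,0,0,0,0.0,0,0,0.12,0,0,0,0.0]'

```text
t: 31.75
position: [0.461, 0.3297, 0.2703]
eef_rot: [[-0.0, 1.0, -0.005], [1.0, 0.0, -0.001], [-0.001, -0.005, -1.0]]
force: [1.1, -0.2, -1.0]
opening: 0.0138
gripper_force: 35.0
```

Call:
send_rows --plan '[0,0,0.015,0,0,0.0925,0.0,0.173,-0.349,0.015,0,0,0.0925,0.0,0.173,-0.349,0.015,0,0,0.0925,0.0,0.173,-0.349,0.015,0,0,0.0925,0.0,0.173,-0.349,0.015,0,0,0.0925,0.0,0.173,-0.349,0.015,0,0,0.0925,0.0,0.173,-0.349,0.015,0,0,0.0925,0.0,0.173,-0.349,0.015,0,0,0.0925,0.0]'

```text
t: 32.55
position: [0.6181, 0.015, 0.2862]
eef_rot: [[-0.093, 0.996, -0.001], [0.996, 0.093, 0.002], [0.002, -0.001, -1.0]]
force: [0.7, -0.1, -1.2]
opening: 0.0135
gripper_force: 35.0
```

Call:
send_rows --plan '[0,0,0,-0.0258,0.278,0,0.0,0,0,0,-0.0258,0.278,0,0.0,0,0,0,-0.0258,0.278,0,0.0,0,0,0,-0.0258,0.278,0,0.0,0,0,0,-0.0258,0.278,0,0.0,0,0,0,-0.0258,0.278,0,0.0,0,0,0,-0.0258,0.278,0,0.0,0,0,0,-0.0258,0.278,0,0.0]'

```text
t: 33.35
position: [0.6174, 0.0171, 0.2877]
eef_rot: [[-0.093, 0.958, -0.272], [0.996, 0.089, -0.024], [0.001, -0.273, -0.962]]
force: [0.1, -0.3, -1.8]
opening: 0.0138
gripper_force: 35.0
```

Call:
send_rows --plan '[0.0175,-0.036,0,0,0,0,0.0,0.0175,-0.036,0,0,0,0,0.0,0.0175,-0.036,-0.04,0,0,0,0.0,0.0175,-0.036,-0.08,0,0,0,0.0,0.0175,-0.036,-0.12,0,0,0,0.0,0.0175,-0.036,-0.13,0,0,0,0.0,0.0175,-0.036,-0.134,0,0,0,0.0,0.0175,-0.036,-0.134,0,0,0,0.0]'

```text
t: 34.15
position: [0.6361, -0.0192, 0.1535]
eef_rot: [[-0.092, 0.958, -0.273], [0.996, 0.089, -0.024], [0.001, -0.274, -0.962]]
force: [0.8, -0.5, -1.8]
opening: 0.0137
gripper_force: 35.0
```

Call:
send_rows --plan '[0,0,-0.001,0,0,0,0.0,0,0,-0.002,0,0,0,0.0,0,0,-0.003,0,0,0,0.0,0,0,-0.004,0,0,0,0.0,0,0,-0.004,0,0,0,0.0,0,0,-0.004,0,0,0,0.0,0,0,-0.004,0,0,0,0.0,0,0,-0.004,0,0,0,0.0]'

```text
t: 34.95
position: [0.6355, -0.0192, 0.1481]
eef_rot: [[-0.092, 0.957, -0.274], [0.996, 0.089, -0.024], [0.002, -0.275, -0.961]]
force: [-0.5, -0.8, -0.2]
opening: 0.0137
gripper_force: 35.0
```

Call:
send_rows --plan '[0,0,0,0,0,0,0.03,0,0,0,0,0,0,0.03,0,0,0,0,0,0,0.03,0,0,0,0,0,0,0.03,0.0055,0.0005,0.019,0,0,0,0.03,0.011,0.001,0.038,0,0,0,0.03,0.022,0.002,0.077,0,0,0,0.03,0.0275,0.0024,0.096,0,0,0,0.03]'

```text
t: 35.75
position: [0.664, -0.0168, 0.2472]
eef_rot: [[-0.092, 0.958, -0.271], [0.996, 0.089, -0.024], [0.001, -0.272, -0.962]]
force: [-0.5, 1.3, 0.5]
opening: 0.0303
gripper_force: 0.0
```

Call:
send_rows --plan '[0,0.04,0.02,0.0258,-0.278,0,0.05,-0.04,0.08,0.04,0.0258,-0.278,0,0.05,-0.08,0.11,0.04,0.0258,-0.278,0,0.05,-0.12,0.14,0.04,0.0258,-0.278,0,0.05,-0.15,0.17,0.04,0.0258,-0.278,0,0.05,-0.19,0.2,0.04,0.0258,-0.278,0,0.05,-0.23,0.23,0.04,0.0258,-0.278,0,0.05,-0.23,0.23,0.04,0.0258,-0.278,0,0.05]'

```text
t: 36.55
position: [0.4283, 0.2161, 0.2849]
eef_rot: [[-0.098, 0.995, -0.001], [0.995, 0.098, 0.003], [0.004, -0.0, -1.0]]
force: [0.1, -1.2, 0.0]
opening: 0.05
gripper_force: 0.0
```

Call:
send_rows --plan '[-0.041,0.111,-0.01,0,0,-0.098,0.05,-0.041,0.111,-0.01,0,0,-0.098,0.05,-0.041,0.111,-0.01,0,0,-0.098,0.05,-0.041,0.111,-0.01,0,0,-0.098,0.05,-0.041,0.111,-0.01,0,0,-0.098,0.05,-0.041,0.111,-0.01,0,0,-0.098,0.05,-0.041,0.111,-0.01,0,0,-0.098,0.05,-0.041,0.111,-0.01,0,0,-0.098,0.05]'

```text
t: 37.35
position: [0.3925, 0.3234, 0.2742]
eef_rot: [[0.007, 1.0, 0.0], [1.0, -0.007, 0.002], [0.002, 0.0, -1.0]]
force: [0.1, -1.0, 0.4]
opening: 0.0499
gripper_force: 0.0
```

```bash
python3 - <<'E'
from h import *
np.set_printoptions(precision=4,suppress=True)
print(ctrl.read_state()['position'])
w=snap('wrist','w7');b=snap('side','side7')
m=np.zeros((480,800,3),np.uint8);m[:,:400]=w['image'][:,120:520]
r=cv2.resize(b['image'][190:325,320:450],None,fx=3.07,fy=3.07,interpolation=cv2.INTER_CUBIC);m[:r.shape[0],400:400+r.shape[1]]=r[:,:400];cv2.imwrite('pics/m7.png',m)
E
```

```text
[0.3925 0.3234 0.2742]
```

View pics/m7.png

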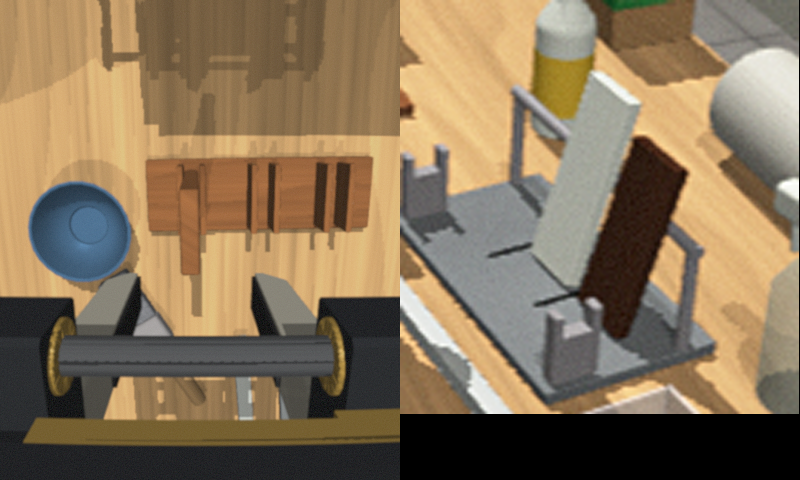

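Both the white and the dark board lean on the rail (right-hand panel). The brown board's top is centred at (190,232) in the left panel, slightly left of the grip centre.

Call:
send_rows --plan '[-0.005,0.003,-0.03,0,0,0,0.05,-0.005,0.003,-0.07,0,0,0,0.05,-0.005,0.003,-0.07,0,0,0,0.05,-0.005,0.003,-0.07,0,0,0,0.05,-0.005,0.003,-0.07,0,0,0,0.05,-0.005,0.003,-0.07,0,0,0,0.05,-0.005,0.003,-0.07,0,0,0,0.05,-0.005,0.003,-0.07,0,0,0,0.05]'

```text
t: 38.25
position: [0.3873, 0.3274, 0.2049]
eef_rot: [[0.005, 1.0, 0.001], [1.0, -0.005, 0.003], [0.003, 0.001, -1.0]]
force: [0.0, -0.1, -0.3]
opening: 0.0499
gripper_force: 0.0
```

```bash
python3 - <<'E'
from h import *
np.set_printoptions(precision=4,suppress=True)
w=load('w7')
print('brown',[atz(w,(u+120,v),.177) for u,v in[(181,190),(198,190),(199,274),(181,274)]],ctrl.read_state()['position'])
E
```

```text
brown [array([0.3815, 0.3568, 0.177 ]), array([0.393 , 0.3567, 0.177 ]), array([0.3934, 0.2967, 0.177 ]), array([0.3806, 0.2967, 0.177 ])] [0.3873 0.3274 0.2049]
```

Aligned with (0.387, 0.327). Going down 63 mm, gripping and lifting.

Call:
send_rows --plan '[0,0,-0.03,0,0,0,0.05,0,0,-0.05,0,0,0,0.05,0,0,-0.063,0,0,0,0.05,0,0,-0.063,0,0,0,0.05,0,0,-0.063,0,0,0,0.0,0,0,-0.063,0,0,0,0.0,0,0,-0.063,0,0,0,0.0,0,0,-0.063,0,0,0,0.0]'

```text
t: 39.05
position: [0.3873, 0.3275, 0.1417]
eef_rot: [[0.005, 1.0, 0.001], [1.0, -0.005, 0.002], [0.002, 0.001, -1.0]]
force: [1.1, 0.2, 0.2]
opening: 0.023
gripper_force: 0.0
```

Call:
send_rows --plan '[0,0,0,0,0,0,0.0,0,0,0,0,0,0,0.0,0,0,0,0,0,0,0.0,0,0,0.01,0,0,0,0.0,0,0,0.03,0,0,0,0.0,0,0,0.07,0,0,0,0.0,0,0,0.11,0,0,0,0.0,0,0,0.15,0,0,0,0.0]'

```text
t: 39.85
position: [0.3863, 0.327, 0.2928]
eef_rot: [[0.005, 1.0, -0.001], [1.0, -0.005, 0.002], [0.002, -0.001, -1.0]]
force: [0.7, 0.7, -0.6]
opening: 0.0136
gripper_force: 34.9
```

Call:
send_rows --plan '[0.238,-0.267,-0.01,0,0,0.0975,0.0,0.238,-0.267,-0.01,0,0,0.0975,0.0,0.238,-0.267,-0.01,0,0,0.0975,0.0,0.238,-0.267,-0.01,0,0,0.0975,0.0,0.238,-0.267,-0.01,0,0,0.0975,0.0,0.238,-0.267,-0.01,0,0,0.0975,0.0,0.238,-0.267,-0.01,0,0,0.0975,0.0,0.238,-0.267,-0.01,0,0,0.0975,0.0]'

```text
t: 40.65
position: [0.6274, 0.0552, 0.2797]
eef_rot: [[-0.087, 0.996, -0.001], [0.996, 0.087, 0.0], [0.0, -0.001, -1.0]]
force: [0.8, 0.8, -1.4]
opening: 0.0137
gripper_force: 34.9
```

Call:
send_rows --plan '[0,0,0,-0.0258,0.278,0,0.0,0,0,0,-0.0258,0.278,0,0.0,0,0,0,-0.0258,0.278,0,0.0,0,0,0,-0.0258,0.278,0,0.0,0,0,0,-0.0258,0.278,0,0.0,0,0,0,-0.0258,0.278,0,0.0,0,0,0,-0.0258,0.278,0,0.0,0,0,0,-0.0258,0.278,0,0.0]'

```text
t: 41.45
position: [0.6245, 0.0604, 0.2828]
eef_rot: [[-0.092, 0.958, -0.272], [0.996, 0.089, -0.024], [0.001, -0.273, -0.962]]
force: [0.0, -0.6, -0.6]
opening: 0.0137
gripper_force: 34.9
```

Call:
send_rows --plan '[0,0,-0.04,0,0,0,0.0,0,0,-0.08,0,0,0,0.0,0,0,-0.12,0,0,0,0.0,0,0,-0.135,0,0,0,0.0,0,0,-0.139,0,0,0,0.0,0,0,-0.139,0,0,0,0.0,0,0,-0.139,0,0,0,0.0,0,0,-0.139,0,0,0,0.0]'

```text
t: 42.25
position: [0.6261, 0.0602, 0.1442]
eef_rot: [[-0.092, 0.958, -0.271], [0.996, 0.089, -0.024], [0.001, -0.272, -0.962]]
force: [0.8, 0.2, -1.5]
opening: 0.0138
gripper_force: 34.9
```

Call:
send_rows --plan '[0,0,-0.001,0,0,0,0.0,0,0,-0.002,0,0,0,0.0,0,0,-0.003,0,0,0,0.0,0,0,-0.004,0,0,0,0.0,0,0,-0.005,0,0,0,0.0,0,0,-0.005,0,0,0,0.0,0,0,-0.005,0,0,0,0.0,0,0,-0.005,0,0,0,0.0]'

```text
t: 43.05
position: [0.625, 0.0603, 0.1382]
eef_rot: [[-0.092, 0.957, -0.274], [0.996, 0.089, -0.024], [0.002, -0.275, -0.962]]
force: [-0.2, -0.0, 4.8]
opening: 0.0137
gripper_force: 34.9
```

Call:
send_rows --plan '[0,0,0,0,0,0,0.03,0,0,0,0,0,0,0.03,0,0,0,0,0,0,0.03,0,0,0,0,0,0,0.03,0.0055,0.0005,0.019,0,0,0,0.03,0.011,0.001,0.038,0,0,0,0.03,0.022,0.002,0.077,0,0,0,0.03,0.0275,0.0024,0.096,0,0,0,0.03]'

```text
t: 43.85
position: [0.6536, 0.0626, 0.236]
eef_rot: [[-0.092, 0.958, -0.271], [0.996, 0.089, -0.024], [0.001, -0.272, -0.962]]
force: [-0.6, 0.9, 1.1]
opening: 0.03
gripper_force: 0.0
```

Call:
send_rows --plan '[0,0,0.04,0.0258,-0.278,0,0.06,-0.04,0,0.05,0.0258,-0.278,0,0.06,-0.08,-0.03,0.05,0.0258,-0.278,0,0.06,-0.12,-0.06,0.05,0.0258,-0.278,0,0.06,-0.16,-0.09,0.03,0.0258,-0.278,0,0.06,-0.193,-0.093,0,0.0258,-0.278,0,0.06,-0.193,-0.093,-0.03,0.0258,-0.278,0,0.06,-0.193,-0.093,-0.03,0.0258,-0.278,0,0.06]'

```text
t: 44.65
position: [0.456, -0.0299, 0.2002]
eef_rot: [[-0.091, 0.996, -0.006], [0.996, 0.091, 0.004], [0.004, -0.006, -1.0]]
force: [0.8, 0.3, 0.2]
opening: 0.0597
gripper_force: 0.0
```

```bash
python3 - <<'E'
from h import *
np.set_printoptions(precision=4,suppress=True)
print(ctrl.read_state()['position'],ctrl.read_state()['eef_rot'])
w=snap('wrist','w8');snap('side','side8')
# bar edges: for several rows find bright low-saturation strip
hsv=cv2.cvtColor(w['image'],cv2.COLOR_BGR2HSV)
for v in range(10,290,35):
    m=(hsv[v,:,1]<40)&(hsv[v,:,2]>110)
    n,l,st,c=cv2.connectedComponentsWithStats(m.astype(np.uint8)[None])
    print(v,[(st[i][0],st[i][2],atz(w,(c[i][0],v),.018)[:2].round(4)) for i in range(1,n) if st[i][2]>9])
E
```

```text
[ 0.456  -0.0299  0.2002] [[-0.0909  0.9958 -0.0063]
 [ 0.9958  0.091   0.0038]
 [ 0.0044 -0.0059 -1.    ]]
10 []
45 [(np.int32(301), np.int32(21), array([0.4365, 0.1127])), (np.int32(404), np.int32(11), array([0.5176, 0.1206])), (np.int32(598), np.int32(14), array([0.6863, 0.1414]))]
80 [(np.int32(301), np.int32(22), array([0.4394, 0.085 ])), (np.int32(437), np.int32(81), array([0.5793, 0.0992])), (np.int32(532), np.int32(12), array([0.6321, 0.1053]))]
115 [(np.int32(302), np.int32(20), array([0.4419, 0.0565])), (np.int32(394), np.int32(28), array([0.524 , 0.0644])), (np.int32(432), np.int32(27), array([0.5564, 0.0677])), (np.int32(460), np.int32(11), array([0.5738, 0.0695]))]
150 [(np.int32(302), np.int32(20), array([0.4446, 0.0271])), (np.int32(377), np.int32(91), array([0.5409, 0.0363]))]
185 [(np.int32(303), np.int32(19), array([ 0.4477, -0.0034])), (np.int32(375), np.int32(95), array([0.5456, 0.0059])), (np.int32(518), np.int32(27), array([0.645 , 0.0158]))]
220 [(np.int32(303), np.int32(19), array([ 0.4506, -0.0351])), (np.int32(374), np.int32(89), array([ 0.5468, -0.026 ])), (np.int32(465), np.int32(174), array([ 0.6719, -0.0141]))]
255 [(np.int32(303), np.int32(19), array([ 0.4535, -0.0682])), (np.int32(373), np.int32(87), array([ 0.5502, -0.0592])), (np.int32(466), np.int32(174), array([ 0.681 , -0.0473]))]
```

```bash
python3 - <<'E'
from h import *
np.set_printoptions(precision=4,suppress=True)
for f in('w8','w3'):
    w=load(f);g=w['image'].astype(int)
    c0=311 if f=='w8' else 170
    for v in range(0,110,6 if f=='w8' else 10): print(f,v,g[v,c0].tolist(),atz(w,(c0,v),.018)[:2])
s=load('side8')
# side edge prediction of bar ends for y-centre candidates, sample image along bar axis on the top face
p0=np.array([.4501,-.03,.018]);d=np.array([-.0924,.9957,0])
for t in np.arange(-.26,.24,.01):
    u,v=proj(s,p0+d*t)[0]; print(round(t,2),(round(u),round(v)),s['image'][int(round(v)),int(round(u))].tolist())
E
```

```text
w8 0 [105, 154, 194] [0.4334 0.1474]
w8 6 [100, 150, 191] [0.4338 0.1429]
w8 12 [103, 155, 194] [0.4342 0.1383]
w8 18 [91, 135, 169] [0.4346 0.1337]
w8 24 [93, 138, 171] [0.435 0.129]
w8 30 [192, 198, 195] [0.4354 0.1244]
w8 36 [190, 199, 194] [0.4358 0.1197]
w8 42 [190, 196, 192] [0.4363 0.1151]
w8 48 [191, 198, 194] [0.4367 0.1104]
w8 54 [191, 200, 195] [0.4371 0.1057]
w8 60 [190, 196, 191] [0.4375 0.1009]
w8 66 [192, 198, 192] [0.4379 0.0962]
w8 72 [191, 196, 193] [0.4384 0.0914]
w8 78 [192, 197, 193] [0.4388 0.0866]
w8 84 [190, 197, 192] [0.4392 0.0818]
w8 90 [189, 195, 191] [0.4397 0.0769]
w8 96 [188, 195, 191] [0.4401 0.0721]
w8 102 [187, 196, 191] [0.4405 0.0672]
w8 108 [190, 192, 190] [0.441  0.0623]
w3 0 [97, 141, 178] [0.4428 0.207 ]
w3 10 [96, 143, 181] [0.4431 0.2004]
w3 20 [98, 143, 180] [0.4434 0.1939]
w3 30 [95, 141, 179] [0.4436 0.1873]
w3 40 [95, 142, 179] [0.4439 0.1806]
w3 50 [96, 145, 182] [0.4441 0.174 ]
w3 60 [99, 148, 186] [0.4443 0.1672]
w3 70 [99, 148, 187] [0.4446 0.1605]
w3 80 [86, 128, 162] [0.4448 0.1536]
w3 90 [186, 192, 189] [0.445  0.1468]
w3 100 [186,
[... 947 characters left out ...]
.02 (315, 284) [236, 238, 237]
0.03 (313, 282) [237, 240, 237]
0.04 (312, 280) [235, 238, 237]
0.05 (310, 278) [237, 240, 239]
0.06 (309, 276) [236, 239, 237]
0.07 (307, 274) [237, 239, 239]
0.08 (305, 272) [214, 220, 217]
0.09 (304, 270) [215, 222, 219]
0.1 (302, 268) [217, 220, 217]
0.11 (301, 266) [213, 216, 214]
0.12 (299, 265) [215, 220, 220]
0.13 (298, 263) [214, 219, 214]
0.14 (296, 261) [216, 221, 218]
0.15 (295, 259) [218, 222, 214]
0.16 (294, 257) [145, 204, 240]
0.17 (292, 256) [138, 202, 238]
0.18 (291, 254) [143, 203, 240]
0.19 (289, 252) [111, 165, 209]
0.2 (288, 250) [109, 165, 208]
0.21 (287, 249) [121, 172, 216]
0.22 (285, 247) [109, 169, 211]
0.23 (284, 245) [115, 169, 212]
```

The bar was knocked about 26 mm sideways. Its centre is now near (0.451, −0.053).

Call:
send_rows --plan '[-0.005,-0.023,-0.03,0,0,0,0.06,-0.005,-0.023,-0.07,0,0,0,0.06,-0.005,-0.023,-0.1,0,0,0,0.06,-0.005,-0.023,-0.13,0,0,0,0.06,-0.005,-0.023,-0.13,0,0,0,0.06,-0.005,-0.023,-0.13,0,0,0,0.06,-0.005,-0.023,-0.13,0,0,0,0.06,-0.005,-0.023,-0.13,0,0,0,0.06]'

```text
t: 45.55
position: [0.4561, -0.0538, 0.0749]
eef_rot: [[-0.093, 0.996, 0.003], [0.996, 0.093, 0.001], [0.0, 0.003, -1.0]]
force: [-0.4, -0.4, 0.1]
opening: 0.0601
gripper_force: 0.0
```

Call:
send_rows --plan '[-0.005,0,-0.03,0,0,0,0.06,-0.005,0,-0.055,0,0,0,0.06,-0.005,0,-0.07,0,0,0,0.06,-0.005,0,-0.07,0,0,0,0.06,-0.005,0,-0.07,0,0,0,0.01,-0.005,0,-0.07,0,0,0,0.01,-0.005,0,-0.07,0,0,0,0.01,-0.005,0,-0.07,0,0,0,0.01]' --squeeze 40

```text
t: 46.35
position: [0.45, -0.0536, 0.0038]
eef_rot: [[-0.092, 0.996, 0.002], [0.996, 0.092, 0.001], [0.001, 0.002, -1.0]]
force: [0.1, 0.3, 0.9]
opening: 0.0328
gripper_force: 0.0
```

Call:
send_rows --plan '[0,0,0,0,0,0,0.01,0,0,0,0,0,0,0.01,0,0,0,0,0,0,0.01,0,0,0.02,0,0,0,0.01,0,0,0.05,0,0,0,0.01,0,0,0.09,0,0,0,0.01,0,0,0.1,0,0,0,0.01,0,0,0.1,0,0,0,0.01]'

```text
t: 47.15
position: [0.4501, -0.0536, 0.104]
eef_rot: [[-0.092, 0.996, 0.003], [0.996, 0.092, 0.001], [0.001, 0.003, -1.0]]
force: [-0.1, 0.2, -2.2]
opening: 0.0175
gripper_force: 40.0
```

```bash
python3 - <<'E'
from h import *
np.set_printoptions(precision=4,suppress=True)
print(ctrl.read_state()['position'],np.array(ctrl.read_state()['eef_rot'])[:,1],ctrl.read_state()['moment'])
w=snap('wrist','w9');b=snap('side','side9')
hsv=cv2.cvtColor(w['image'],cv2.COLOR_BGR2HSV)
for v in range(0,60,4):
    m=(hsv[v,280:345,1]<40)&(hsv[v,280:345,2]>110); k=np.where(m)[0]
    print(v,k.min()+280 if len(k) else None,k.max()+280 if len(k) else None,atz(w,(312,v),.118)[:2])
m=np.zeros((480,800,3),np.uint8);m[:,:400]=w['image'][:,220:620]
r=cv2.resize(b['image'][190:340,300:440],(400,429),interpolation=cv2.INTER_CUBIC);m[:429,400:]=r;cv2.imwrite('pics/m9.png',m)
E
```

```text
[ 0.4501 -0.0536  0.104 ] [0.9957 0.0924 0.0026] [-0.0105 -0.0769 -0.0024]
0 292 340 [0.4368 0.0618]
4 292 340 [0.4369 0.0604]
8 292 340 [0.4371 0.0591]
12 292 340 [0.4372 0.0578]
16 292 340 [0.4373 0.0564]
20 292 340 [0.4374 0.0551]
24 292 340 [0.4376 0.0537]
28 292 340 [0.4377 0.0524]
32 292 340 [0.4378 0.051 ]
36 292 340 [0.4379 0.0497]
40 292 340 [0.4381 0.0483]
44 292 340 [0.4382 0.047 ]
48 292 340 [0.4383 0.0456]
52 292 339 [0.4384 0.0442]
56 292 340 [0.4386 0.0429]
```

The bar is held level (2.2 N, and the moment is near zero). I'm placing it with an 8° gripper tilt so the body stays clear of the middle board.

Call:
send_rows --plan '[0,0,0,0.0129,-0.1394,0,0.01,0.04,0.013,0,0.0129,-0.1394,0,0.01,0.07,0.026,0,0.0129,-0.1394,0,0.01,0.0865,0.026,0,0.0129,-0.1394,0,0.01,0.0865,0.026,0,0.0129,-0.1394,0,0.01,0.0865,0.026,0,0.0129,-0.1394,0,0.01,0.0865,0.026,0,0.0129,-0.1394,0,0.01,0.0865,0.026,0,0.0129,-0.1394,0,0.01]'

```text
t: 48.05
position: [0.5347, -0.0273, 0.1023]
eef_rot: [[-0.092, 0.986, 0.137], [0.996, 0.091, 0.015], [0.002, 0.138, -0.99]]
force: [0.3, 0.4, -1.3]
opening: 0.0177
gripper_force: 40.0
```

```bash
python3 - <<'E'
from h import *
np.set_printoptions(precision=4,suppress=True)
s=ctrl.read_state();print(s['position'],np.array(s['eef_rot'])[:,1:])
b=snap('side','side10')
# expected bar end (right) top edge and fork prongs in side image
O=np.array([.5668,-.0255]);ex=np.array([.9957,.0924]);ey=np.array([-.0924,.9957])
def W(x,y,z): return [*(O+x*ex+y*ey),z]
print('fork R floor',proj(b,[W(-.03,-.13,.055),W(-.043,-.13,.075),W(-.017,-.13,.075)]),'bar ends',proj(b,[[*(s['position'][:2]+k*ey),s['position'][2]+.005] for k in(-.18,.18)]))
r=cv2.resize(b['image'][180:330,300:440],(560,600),interpolation=cv2.INTER_CUBIC);cv2.imwrite('pics/m10.png',r)
E
```

```text
[ 0.5347 -0.0273  0.1023] [[ 0.9863  0.1371]
 [ 0.091   0.0151]
 [ 0.1379 -0.9904]]
fork R floor [[375.994  297.4616]
 [371.7488 292.0174]
 [381.2603 289.2594]] bar ends [[387.7062 290.9842]
 [319.0531 220.6758]]
```

View pics/m10.png

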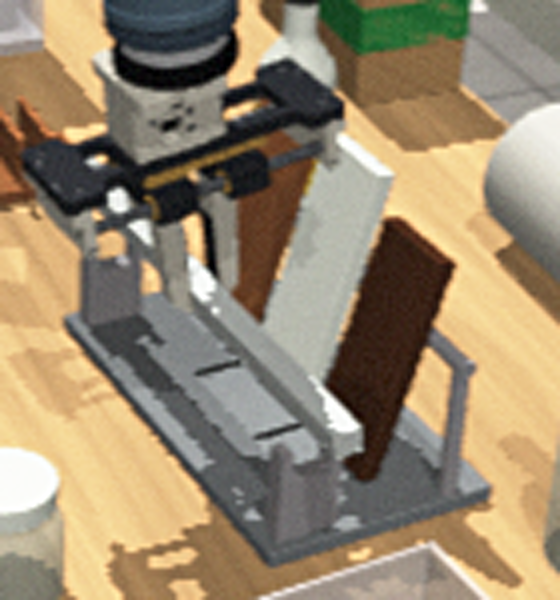

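All three boards lean on the rail, and the bar hovers just above the forks. Lowering it.

Call:
send_rows --plan '[0.0015,0,-0.02,0,0,0,0.01,0.0015,0,-0.03,0,0,0,0.01,0.0015,0,-0.035,0,0,0,0.01,0.0015,0,-0.038,0,0,0,0.01,0.0015,0,-0.04,0,0,0,0.01,0.0015,0,-0.041,0,0,0,0.01,0.0015,0,-0.041,0,0,0,0.01,0.0015,0,-0.041,0,0,0,0.01]'

```text
t: 48.9
position: [0.5377, -0.0274, 0.0623]
eef_rot: [[-0.093, 0.986, 0.139], [0.996, 0.091, 0.015], [0.002, 0.14, -0.99]]
force: [-0.7, -1.1, -2.5]
opening: 0.0176
gripper_force: 40.0
```

Call:
send_rows --plan '[0,0,-0.0015,0,0,0,0.01,0,0,-0.0015,0,0,0,0.01,0,0,-0.0015,0,0,0,0.035,0,0,-0.0015,0,0,0,0.035,0,0,-0.0015,0,0,0,0.035,0,0,-0.0015,0,0,0,0.035,-0.0028,0,0.018,0,0,0,0.035,-0.007,-0.001,0.048,0,0,0,0.035]'

```text
t: 49.7
position: [0.5289, -0.0279, 0.1088]
eef_rot: [[-0.093, 0.987, 0.135], [0.996, 0.091, 0.016], [0.003, 0.136, -0.991]]
force: [0.7, -1.1, 0.3]
opening: 0.0353
gripper_force: 0.0
```

Call:
send_rows --plan '[-0.02,0,0.05,0,0,0,0.06,-0.05,0,0.09,0,0,0,0.06,-0.08,0,0.12,0,0,0,0.06,-0.1,0,0.14,0,0,0,0.06,-0.1,0,0.14,0,0,0,0.06,-0.1,0,0.14,0,0,0,0.06,-0.1,0,0.14,0,0,0,0.06,-0.1,0,0.14,0,0,0,0.06]'

```text
t: 50.5
position: [0.4304, -0.0282, 0.2485]
eef_rot: [[-0.093, 0.986, 0.136], [0.996, 0.091, 0.016], [0.003, 0.137, -0.991]]
force: [-0.6, 0.4, -0.1]
opening: 0.0601
gripper_force: 0.0
```

```bash
python3 - <<'E'
from h import *
np.set_printoptions(precision=4,suppress=True)
print(ctrl.read_state()['position'])
b=snap('side','side11');w=snap('wrist','w11')
O=np.array([.5668,-.0255]);ex=np.array([.9957,.0924]);ey=np.array([-.0924,.9957])
g=b['image']
# sample along the expected top centre line of the seated bar (z=.073), side and wrist
for y in np.arange(-.22,.221,.02):
    o=[]
    for d in(b,w):
        u,v=np.round(proj(d,[[*(O-.03*ex+y*ey),.073]])[0]).astype(int)
        o.append(((u,v),d['image'][v,u].tolist()) if 0<=u<640 and 0<=v<480 else None)
    print(round(y,2),o)
# wrist: bar edges across x at some y
h=cv2.cvtColor(w['image'],cv2.COLOR_BGR2HSV)
for y in(.15,.1,.05,0):
    xs=np.arange(-.06,.0,.001);q=[np.round(proj(w,[[*(O+x*ex+y*ey),.073]])[0]).astype(int) for x in xs]
    ok=[x for x,(u,v) in zip(xs,q) if 0<=u<640 and 0<=v<480 and h[v,u,2]>150 and h[v,u,1]<30]
    print('edge',y,(min(ok),max(ok),len(ok)) if ok else None)
# compare side images: boards before/after
a=load('side10')['image'];print('board region diff',np.abs(a[225:300,385:425].astype(int)-g[225:300,385:425]).mean())
E
```

```text
[ 0.4304 -0.0282  0.2485]
-0.22 [((np.int64(397), np.int64(313)), [77, 116, 152]), ((np.int64(391), np.int64(422)), [46, 91, 113])]
-0.2 [((np.int64(392), np.int64(308)), [157, 157, 155]), ((np.int64(393), np.int64(407)), [175, 176, 181])]
-0.18 [((np.int64(388), np.int64(303)), [141, 144, 143]), ((np.int64(394), np.int64(391)), [153, 156, 160])]
-0.16 [((np.int64(383), np.int64(298)), [233, 237, 234]), ((np.int64(395), np.int64(374)), [61, 61, 61])]
-0.14 [((np.int64(379), np.int64(294)), [234, 237, 235]), ((np.int64(396), np.int64(357)), [90, 88, 85])]
-0.12 [((np.int64(374), np.int64(289)), [231, 234, 232]), ((np.int64(397), np.int64(340)), [71, 70, 68])]
-0.1 [((np.int64(370), np.int64(285)), [234, 236, 236]), ((np.int64(398), np.int64(322)), [32, 30, 24])]
-0.08 [((np.int64(366), np.int64(280)), [233, 236, 235]), ((np.int64(399), np.int64(303)), [54, 54, 61])]
-0.06 [((np.int64(362), np.int64(276)), [234, 236, 235]), ((np.int64(401), np.int64(284)), [118, 130, 131])]
-0.04 [((np.int64(358), np.int64(272)), [235, 238, 236]), ((np.int64(402), np.int64(265)), [198, 207, 202])]
-0.0
[... 968 characters left out ...]
16 [((np.int64(323), np.int64(235)), [208, 215, 210]), ((np.int64(413), np.int64(39)), [177, 183, 179])]
0.18 [((np.int64(320), np.int64(231)), [181, 217, 238]), ((np.int64(414), np.int64(14)), [179, 186, 181])]
0.2 [((np.int64(317), np.int64(228)), [55, 79, 111]), None]
0.22 [((np.int64(314), np.int64(225)), [55, 89, 144]), None]
edge 0.15 (np.float64(-0.03899999999999998), np.float64(-0.022999999999999965), 17)
edge 0.1 (np.float64(-0.03899999999999998), np.float64(-0.021999999999999964), 18)
edge 0.05 (np.float64(-0.03799999999999998), np.float64(-0.020999999999999963), 18)
edge 0 (np.float64(-0.03899999999999998), np.float64(-0.020999999999999963), 19)
board region diff 9.272666666666666
```

```bash
python3 - <<'E'
from h import *
a=load('side10')['image'];g=load('side11')['image']
for n,(u0,v0,u1,v1) in dict(dark=(388,234,415,300),white=(378,212,400,255),brown=(358,215,378,255)).items():
    t=cv2.Canny(a[v0:v1,u0:u1],60,150);s=cv2.Canny(g[v0-8:v1+8,u0-8:u1+8],60,150)
    r=cv2.matchTemplate(cv2.GaussianBlur(s,(3,3),0),cv2.GaussianBlur(t,(3,3),0),cv2.TM_CCOEFF_NORMED);print(n,cv2.minMaxLoc(r)[1::2],'expect (8,8)')
t=ctrl.grab_frame('top');c=t['image'][200:315,400:485]
m=(cv2.cvtColor(c,cv2.COLOR_BGR2HSV)[:,:,2]>170).astype(np.uint8)
n,l,st,ce=cv2.connectedComponentsWithStats(m);print([(st[i][4],atz(t,(ce[i][0]+400,ce[i][1]+200),.03)[:2].round(3)) for i in range(1,n) if st[i][4]>100])
E
```

```text
dark (0.8936927914619446, (8, 8)) expect (8,8)
white (0.8811182975769043, (8, 8)) expect (8,8)
brown (0.41094037890434265, (7, 11)) expect (8,8)
[(np.int32(328), array([ 0.543, -0.316])), (np.int32(315), array([ 0.473, -0.325]))]
```

```bash
python3 - <<'E'
from h import *
g=load('side11');w=load('w11')
O=np.array([.5668,-.0255]);ex=np.array([.9957,.0924]);ey=np.array([-.0924,.9957])
th=np.radians(16);z=np.array([np.sin(th),np.cos(th)]);n=np.array([np.cos(th),-np.sin(th)])
def P(s,l,f=-.007):
    x,h=np.array([.0298,.0139])+l*z+f*n; return [*(O+x*ex+s*ey),h]
for nm,s0,L in(('brown',.08,.165),('white',0,.175)):
  for l in(.09,.12,.15,L-.004,L+.006,L+.02):
    print(nm,round(l,3),[(lambda q:(q.tolist(),g['image'][q[1],q[0]].tolist()))(np.round(proj(g,[P(s0+s,l)])[0]).astype(int)) for s in(-.038,-.024,0,.024,.038)])
t=ctrl.grab_frame('top');q=np.round(proj(t,[[.399,-.340,.03],[.41,-.32,.03],[.38,-.345,.03]])).astype(int);print(q.tolist(),[t['image'][v,u].tolist() for u,v in q])
c=t['image'][280:302,425:470].max(2);print(c[::3,::4])
E
```

```text
brown 0.09 [([369, 240], [30, 52, 91]), ([367, 237], [33, 59, 101]), ([362, 233], [42, 65, 106]), ([358, 229], [41, 60, 105]), ([355, 227], [144, 205, 245])]
brown 0.12 [([373, 229], [23, 45, 85]), ([370, 227], [37, 62, 101]), ([365, 223], [35, 57, 98]), ([361, 219], [45, 69, 116]), ([358, 217], [158, 192, 224])]
brown 0.15 [([376, 219], [40, 58, 99]), ([373, 217], [37, 62, 101]), ([369, 213], [40, 66, 103]), ([364, 209], [41, 73, 117]), ([362, 207], [144, 206, 244])]
brown 0.161 [([377, 215], [35, 56, 90]), ([374, 213], [35, 60, 91]), ([370, 209], [37, 59, 99]), ([365, 205], [40, 67, 105]), ([363, 203], [133, 186, 226])]
brown 0.171 [([378, 212], [89, 132, 185]), ([376, 209], [102, 148, 167]), ([371, 206], [82, 118, 171]), ([366, 202], [132, 142, 138]), ([364, 200], [113, 137, 153])]
brown 0.185 [([380, 207], [149, 159, 153]), ([377, 205], [167, 174, 174]), ([373, 201], [181, 194, 189]), ([368, 197], [212, 222, 220]), ([365, 195], [195, 212, 217])]
white 0.09 [([385, 254], [161, 170, 168]), ([382, 252], [165, 174, 173]), ([377, 247], [168, 175, 175]), ([373, 243], [170, 179, 174]), 
[... 656 characters left out ...]
5]), ([380, 209], [39, 132, 160])]
white 0.195 [([398, 217], [136, 194, 237]), ([395, 214], [126, 189, 236]), ([390, 210], [136, 192, 235]), ([385, 206], [136, 196, 236]), ([382, 204], [133, 139, 136])]
[[447, 284], [439, 280], [450, 292]] [[111, 120, 123], [107, 114, 119], [106, 114, 118]]
[[153 149  88 114 121 120 121 121 121 135 151 111]
 [151 149 100 108 123 123 123 121 124 125 150 119]
 [149 152 121 103 125 120 124 125 120 127 151 127]
 [149 149 133  92 128 124 124 127 124 123 148 137]
 [150 150 142  83 122 123 119 112 115 120 149 140]
 [148 149 148 103 120 132 138 141 147 148 148 143]
 [149 148 148 147 148 148 147 145 148 148 147 144]
 [146 146 146 147 146 145 145 148 145 144 147 147]]
```

```bash
python3 -c "
from rig import ctrl
print(ctrl.job_done())"
```

```text
the job is handed in; nothing more can be done
None
```

I've handed the job in at about 51 s: the three soaps are in the caddy, the three boards lean on the rail at about 16°, and the bar rests in both forks; no verdict came back.

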